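# Knock a terrazzo plaque out of its mould on the table easel

### The job

The pink terrazzo plaque is stuck in its mould on the table easel. Take the knockout rod from the tool rest, push its tip up through the hole in the mould's back until the plaque comes right out and slides down onto the easel's ledge, then lay the rod back in its own place on the rest. Keep the robot's hand off the fresh plaque and leave the brush, tub, bottle and mug alone.

Things in the scene. Friction and masses are not known exactly. Their poses are not given: they have to be found in the camera images.
- hole (a point): Centre of the rear mouth of the round knockout hole in the mould board's back, 216 mm above the table; 34 mm wide, 14 mm long, opening in the pocket's floor, 25 mm below its middle, so that the plaque's lower edge comes out first. Axes: z = out of the open face, the push (40 degrees above level, away from the robot); x = down the slope; y = across, level. Pocket 104 (x) by 143 (y) mm, 13 mm deep; open face at z = 27 mm
- easel: Beech table easel with the white mould board, screwed down, turned either way; origin on the table, 16 mm nearer than under the hole, x level, away from the robot. Board slopes 50 degrees to the table. Top 345 mm up. Behind it: rails, stays and 22 mm high runners, reaching 200 mm back, all over 104 mm to either side; cross bars 16 mm thick, 40 mm or more above and below the hole. Else clear behind the hole
- cast_mid (a point): Centre of the pink terrazzo plaque, 100 x 140 x 16 mm, about 0.36 kg; at first in the pocket, at hole x = -25, z = 22 mm, 3 mm proud, axes as the hole's. Sprung rubber pads at its short sides grip it: about 10 to 20 N moves it, over some 10 mm, and it does not spring back. Pushed out 13 mm (tip 27 mm in) it comes free; at 32 to 38 mm it slides down to the ledge by itself
- cast: The same plaque: middle of its inner face, the one the rod presses on; the face lies at first 14 mm ahead of the hole's rear mouth
- ledge (a point): Middle of the cork top of the easel's ledge, on which the plaque's lower edge comes to stand; the ledge reaches from the open face of the mould to a front board 43 mm out and 36 mm high, flared outward 25 degrees. Axes as the hole's
- rod_grip (a point): The place to grip: on the axis of the knockout rod, in its handle. Rod 200 mm long, 100 g, level along its x axis, x to the tip. Round handle 24 mm thick from 45 mm behind this point to 35 mm ahead; then a 14 mm shank to the rubber tip 155 mm ahead. It lies 60 mm above the table in V saddles (16 mm wide, 36 mm behind and 80 mm ahead, 24 mm to either side)
- rod_mid (a point): Middle of the rod's length, on its axis, 55 mm ahead of rod_grip
- rod: The same point and axes as rod_mid
- rod_tip (a point): Centre of the rod's rubber end face, 15 mm wide. A red stop collar, 44 mm wide and 10 mm thick, sits on the shank with its front 38 mm behind this point: it meets the back of the board when the rod is in far enough (36 to 38 mm)
- lane (a point): The rod's own place on the tool rest, 60 mm above the table: rod_mid starts within 5 mm of it. x = along the rod, to its tip. The rest, fixed to the table, is a dark board 204 x 150 x 12 mm with beech V saddles in two lanes 80 mm apart, the rod's the one at +y; the saddles centre a rod let go a few mm above them
- brush: Blue paint brush, 240 mm long, 14 mm thick, in the other lane, 80 mm to the -y side of the rod's; origin on its axis, 110 mm from the handle's end. Leave alone
- paint_tub_mid (a point): Yellow paint tub with white cap, 68 mm wide, 85 mm high; half-way up. Leave alone
- glue_bottle_mid (a point): White glue bottle with orange cap, 56 mm wide, 150 mm high; half-way up. Leave alone
- mug_mid (a point): Blue mug, 76 mm wide, 90 mm high, handle to its +y; half-way up. Leave alone
Not all that is in view belongs to the job. Leave any green or turquoise look-alike of the rod alone. There is more than one size of the cast; the job needs the larger.

How it is judged:
By the outcome, as a careful person would: the job done as asked, in the order asked, and still so for the second after the job is handed in, with the robot touching nothing.
It also fails if it takes over 72 s, if anything falls off the work surface, if the arm or the gripper's body presses on something with over 40 N, if the wrist force passes 120 N, or if a joint passes its speed limit or range.

### The arm

A 6-joint arm with a two-finger parallel gripper is mounted at the origin on the work surface. World frame = base frame: x ahead of the robot, y to its left, z up, the work surface at z = 0. Lengths are in m, angles in rad, forces in N, time in s.
With the tool pointing down it reaches from about 0.25 to 0.725 m from the base axis. Payload 4 kg.
Tool frame: the origin (TCP) lies at the very end of the fingers, on their centre line; the grasp point (between the pads) lies r.tcp_to_grasp behind it (r.tcp_to_grasp is the distance from the TCP to the grasp point, in m); x points along the fingers, y is the direction in which the jaws open and shut, and the axes are right-handed (so a half turn about x gives the same grasp; the last joint's range is limited). The gripper opens to 85 mm and grips with 20 to 120 N. Pads are 22 mm wide; open, the fingers measure 114 mm over their backs; the gripper's body (76 mm by 85 mm) begins 54 mm behind the grasp point. The pads swing forward as they close: fully open they stand 13 mm farther back than shut.
Start: joints at [-1.166, 0.241, 0.005, 1.335, 0, 1.571], TCP at [0.197, -0.46, 0.231] pointing down, gripper open.
Joint ranges: [-2.72, 2.72], [-1.05, 1.87], [-1.09, 1.28], [-1.99, 2.15], [-1.42, 1.44], [-3.14, 3.14]. Speed limits (rad/s): [2.79, 2.79, 3.14, 3.14, 3.14, 3.14].

### API

Orientations are given as [roll, pitch, yaw] about the fixed x, y, z axes, in that order (R = Rz(yaw) Ry(pitch) Rx(roll)).
In Python, from workcell import r, eyes gives the robot as it stands. The module is installed in compiled form; this text tells all that it offers.
- The arm moves only by the shell command python3 -m handwheel 'ROWS'. ROWS is JSON, a list of rows, each a list of 5 numbers: the shift along the tool's x, y, z in m, then the turn about the tool's x in degrees, then the finger opening in m, from 0 to 0.0854. A call has exactly 5 rows; each row shifts and turns the commanded pose from where the row before left it, along the tool's axes as they then stand; what a row does not reach is not made up. A row lasts 1/10 s, in which the tool goes at most 50 mm and 8.59 degrees, less where a joint would pass 70% of its speed; a pose out of reach is approached as far as the arm can. A call with a gripper value outside its range is refused whole. The fingers move at their own pace and stop on an object; the grip force is fixed at half the most. Time passes only in rows, so rows that do not move let the fingers close, or fill a call up. It gives the time, the measured TCP pose, the force and the opening at its end, in the units of the state.
- r.sense(): the state, without advancing time (a new reading comes with each control period).
- eyes.grab_frame(name): name is "scene" or "top" or "wrist"; returns the picture (384x512x3 uint8, red, green, blue); there is no depth.
- eyes.camera_params(name): a dict with "intrinsics" (3x3 intrinsics, pixels), "T" (4x4, takes a point from camera to world coordinates); the wrist camera has in their place "T_tool_cam" (4x4, takes a point from camera to tool coordinates, whose origin is the TCP and whose axes are the tool frame's). Camera axes: x right, y up, looking along -z (the intrinsics and any distortion apply to the point x, -y, -z); pixel columns grow to the right and rows downward; lengths in m; the calibration is good to about 2 mm. A picture is of the moment at which its call begins: read the wrist's pose just before it. camera_params takes no time and is no camera call.
- r.sign_off(): hands the job in, once; it reports no verdict.
Trained networks look in the newest picture that a camera, given by its name, has taken for a name from the list of things; names that differ only in an ending like _2 or _b are one class to them, and where a whole thing is asked for, a point or a joint stands for the part that bears it (a point fixed in the world has none). Each returns a list of dicts, best first, with "confidence" (0 to 1); they miss things now and then, are a little off and sometimes report something else, mostly with a low value. They report only what shows in the picture. A call takes as long as a camera call. They do not tell look-alikes from the thing itself.
- eyes.spot_in(camera, label): "xy" ([column, row] in pixels, amid what is visible of it).
- eyes.tip_of(camera, label): "xy" ([column, row] in pixels: a listed point, or the origin of a listed thing).
The state is a dict: "time_s": time; "qpos": joint angles; "joint_vel": joint speeds; "effort": joint torques, N m; "eef_pos": TCP position; "orientation": TCP orientation; "ft_force": force on the tool from outside, world axes, zero at the start; "torque": the same for the moment, N m; "opening": finger opening in m.
Only numpy, scipy, OpenCV 4.12 (cv2) and the standard library are available. Lean on these libraries where they do the work, as an engineer would, in place of code of your own. Each camera call takes 0.05 s, during which the arm holds its last target. There are 200 camera calls.

## Working session

There is one attempt and no reset: what is moved stays moved. The work goes in short steps, Python scripts to look and compute and a shell command to move; the robot and the scene stay as the last step left them, time stands still between calls to the robot, and variables do not carry over. Pictures are saved under pics/ and viewed, about 8 in all and at most 12, crops included, and the job is handed in when it is done.

```bash
mkdir -p pics
cat > h.py <<'E'
import numpy as np, cv2
from workcell import r, eyes
from scipy.spatial.transform import Rotation as Ro
def pose():
    s=r.sense(); T=np.eye(4); T[:3,:3]=Ro.from_euler('xyz',s['orientation']).as_matrix(); T[:3,3]=s['eef_pos']; return T
def ray(cam,uv,Tt=None):
    p=eyes.camera_params(cam); K=np.array(p['intrinsics'])
    T=np.array(p['T']) if 'T' in p else Tt@np.array(p['T_tool_cam'])
    d=np.linalg.inv(K)@[uv[0],uv[1],1]; d=T[:3,:3]@(d*[1,-1,-1]); return T[:3,3],d/np.linalg.norm(d)
def atz(cam,uv,z,Tt=None):
    o,d=ray(cam,uv,Tt); return o+d*(z-o[2])/d[2]
def tri(a,b):
    (o1,d1),(o2,d2)=a,b
    A=np.stack([d1,-d2],1); t=np.linalg.lstsq(A,o2-o1,rcond=None)[0]
    p,q=o1+t[0]*d1,o2+t[1]*d2; return (p+q)/2,np.linalg.norm(p-q)
def save(cam,name):
    im=eyes.grab_frame(cam); cv2.imwrite('pics/'+name,im[:,:,::-1]); return im
E
python3 - <<'E'
from h import *
np.set_printoptions(precision=3,suppress=True)
s=r.sense(); print(s['time_s'],s['opening'],r.tcp_to_grasp,s['orientation'])
a=save('scene','s0.png');b=save('top','t0.png')
for c in('scene','top'):
    p=eyes.camera_params(c); print(c,p['intrinsics'],np.array(p['T']),[k for k in p])
for n,z in [('rod_grip',.06),('rod_tip',.06),('lane',.06),('hole',.216),('cast_mid',.25),('ledge',.2),('easel',0),('brush',.06),('paint_tub_mid',.0425),('glue_bottle_mid',.075),('mug_mid',.045)]:
    for c in('scene','top'):
        for e in eyes.tip_of(c,n)[:3]: print(n,c,np.round(e['xy'],1),round(e['confidence'],2),atz(c,e['xy'],z))
cv2.imwrite('pics/a.png',cv2.resize(np.hstack([a,b])[:,:,::-1],(800,300),interpolation=cv2.INTER_AREA))
E
```

```text
0.0 0.08526951288831068 0.0187 [-1.576  1.569  1.971]
scene [[474.404   0.    249.358]
 [  0.    474.404 196.36 ]
 [  0.      0.      1.   ]] [[ 0.306 -0.819  0.486  1.23 ]
 [ 0.952  0.267 -0.15  -0.263]
 [-0.007  0.509  0.861  1.434]
 [ 0.     0.     0.     1.   ]] ['intrinsics', 'T']
top [[408.489   0.    257.647]
 [  0.    408.489 191.691]
 [  0.      0.      1.   ]] [[ 0.01   0.995 -0.099  0.396]
 [-1.     0.009 -0.007 -0.028]
 [-0.006  0.099  0.995  1.328]
 [ 0.     0.     0.     1.   ]] ['intrinsics', 'T']
rod_grip scene [ 98.  268.8] 0.79 [ 0.557 -0.548  0.06 ]
rod_grip scene [177.2 212. ] 0.7 [ 0.438 -0.268  0.06 ]
rod_grip scene [148.1 163.4] 0.62 [ 0.216 -0.32   0.06 ]
rod_grip top [347.6 299. ] 0.86 [ 0.197 -0.296  0.06 ]
rod_grip top [339.6 222. ] 0.79 [ 0.43  -0.274  0.06 ]
rod_grip top [423.6 189.6] 0.55 [ 0.533 -0.537  0.06 ]
rod_tip scene [125.1 198.2] 0.83 [ 0.332 -0.423  0.06 ]
rod_tip scene [200.5 239.9] 0.68 [ 0.56  -0.221  0.06 ]
rod_tip scene [378.1 185.3] 0.31 [0.549 0.407 0.06 ]
rod_tip top [381.3 266.7] 0.98 [ 0.295 -0.4    0.06 ]
rod_tip top [394.4 229.7] 0.
[... 887 characters left out ...]
0.483 0.257 0.   ]
brush scene [166.2 231.6] 0.59 [ 0.497 -0.319  0.06 ]
brush scene [329.2 191.4] 0.32 [0.52 0.24 0.06]
brush top [357.3 201.7] 0.75 [ 0.494 -0.33   0.06 ]
paint_tub_mid top [323.6 172.8] 0.65 [ 0.586 -0.229  0.042]
paint_tub_mid top [116.  193.3] 0.56 [0.514 0.429 0.042]
glue_bottle_mid scene [184.4 294.4] 0.96 [ 0.725 -0.313  0.075]
glue_bottle_mid top [354.4 125.9] 0.7 [ 0.73  -0.321  0.075]
glue_bottle_mid top [321.8 178.5] 0.39 [ 0.563 -0.218  0.075]
glue_bottle_mid top [185.5 154.5] 0.2 [0.635 0.206 0.075]
mug_mid scene [232.4 288. ] 0.68 [ 0.739 -0.169  0.045]
mug_mid scene [165.  233.2] 0.52 [ 0.493 -0.324  0.045]
mug_mid top [305.2 126.7] 0.57 [ 0.734 -0.17   0.045]
```

View pics/s0.png

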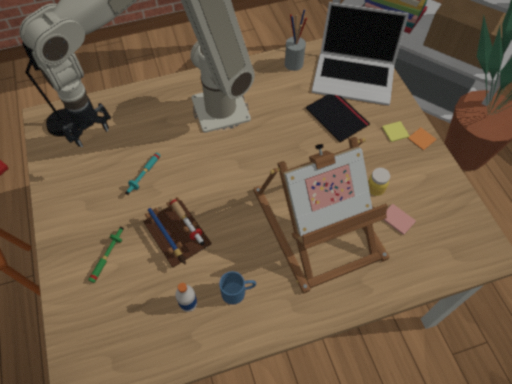

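View pics/t0.png

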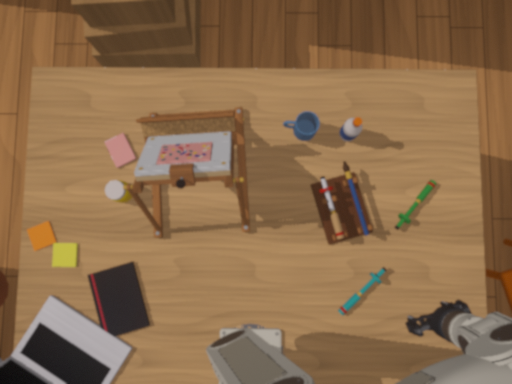

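Scene picture: the easel board is at about (330,190), the rod with the red collar lies in the rest around (188,222), and the brush is beside it. In the top picture the rod runs from handle (338,230) to tip (323,179), and the plaque is at (184,154). I'll enlarge the easel to get its heading.

Run:
```python
import cv2,numpy as np
s=cv2.imread('pics/s0.png');t=cv2.imread('pics/t0.png')
a=cv2.resize(s[135:295,245:405],(560,560),interpolation=3)[:, :400]
a=cv2.resize(s[135:295,250:400],None,fx=2.6,fy=2.6,interpolation=3)
b=cv2.resize(t[95:255,105:260],None,fx=2.6,fy=2.6,interpolation=3)
c=cv2.resize(t[155:250,295:385],None,fx=2.6,fy=2.6,interpolation=3)
im=np.zeros((600,800,3),np.uint8)
im[:416,:390]=a[:, :390]; im[:416,395:395+403]=b[:,:403]
cv2.imwrite('pics/c.png',im[:416])
```

```text
(no output)
```

View pics/c.png

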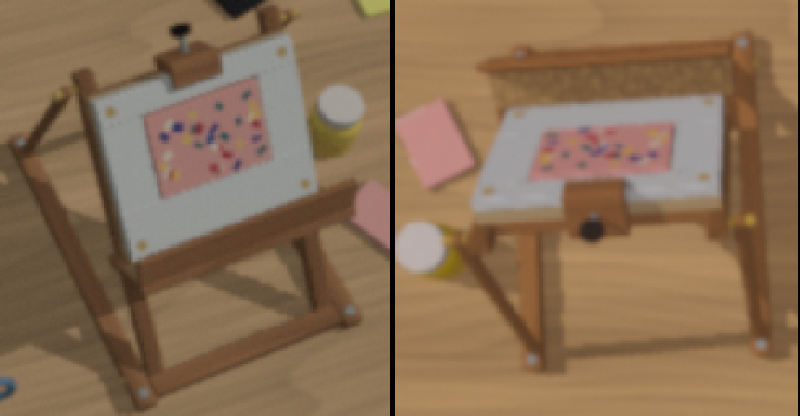

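```bash
for i in 1; do python3 -m handwheel '[[0,0,0,0,0.085],[-0.02,0,0,0,0.085],[-0.03,0,0,0,0.085],[-0.03,0,0,0,0.085],[0,0,0,0,0.085]]'; done; python3 -c "
from h import *
np.set_printoptions(precision=3,suppress=True)
print(pose(), r.sense()['qpos'])"
```

```text
time_s: 1.7
eef_pos: [0.1977, -0.4615, 0.3158]
orientation: [1.574, 1.562, -1.162]
ft_force: [0.3, -1.0, -0.7]
opening: 0.085
[[ 0.003  0.394 -0.919  0.198]
 [-0.008 -0.919 -0.394 -0.461]
 [-1.     0.008 -0.     0.316]
 [ 0.     0.     0.     1.   ]] [-1.166  0.219  0.194  1.538  0.     1.571]
```

```bash
python3 - <<'E'
from h import *
np.set_printoptions(precision=4,suppress=True)
T=lambda u,v:((u-395)/2.6+105,v/2.6+95); S=lambda u,v:(u/2.6+250,v/2.6+135)
def yawn(p,q): d=q-p; return np.degrees(np.arctan2(d[1],d[0]))+90, np.linalg.norm(d)
P=[('rear bolts T',T(532,359),T(762,345),.022,'top'),('front bolts T',T(520,52),T(742,42),.03,'top'),('front bolts S',S(350,311),S(144,393),.022,'scene'),
('plq low T',T(545,130),T(672,124),.20,'top'),('plq up T',T(528,180),T(668,172),.28,'top'),('plq up S',S(258,77),S(145,115),.29,'scene'),('plq low S',S(272,160),S(162,198),.21,'scene')]
for n,a,b,z,c in P:
    p,q=atz(c,a,z),atz(c,b,z); print(n,p,q,yawn(p,q))
for n,a,b in [('cast',(182.7,155.8),(327.4,184.8)),('ledge',(188.1,130.9),(341.5,223.5)),('hole',(183.6,154.2),(326.2,191.2)),('rodgrip',(339.6,222),(177.2,212)),('rodtip',(324.2,179),(200.5,239.9))]:
    print(n,*tri(ray('top',a),ray('scene',b)))
cs=[(T(545,130),S(272,160)),]
# plaque corners: top img left = +y ; scene right=+y
for n,a,b in [('low+y',T(545,130),S(272,160)),('low-y',T(672,124),S(162,198)),('up+y',T(528,180),S(258,77)),('up-y',T(668,172),S(145,115))]:
    print(n,*tri(ray('top',a),ray('scene',b)))
E
python3 -m handwheel '[[0,0.05,0,0,0.085],[0,0.05,0,0,0.085],[0,0.05,0,0,0.085],[0,0.05,0,0,0.085],[0,0.05,0,0,0.085]]'
python3 -m handwheel '[[0,0.05,0,0,0.085],[0,0.05,0,0,0.085],[0,0.05,0,0,0.085],[0,0.05,0,0,0.085],[0,0.05,0,0,0.085]]'; python3 -c "
from h import *
np.set_printoptions(precision=3,suppress=True)
print(pose(), r.sense()['qpos'])"
```

```text
rear bolts T [0.3902 0.2975 0.022 ] [0.4101 0.0159 0.022 ] (np.float64(4.035819487616308), np.float64(0.28234119616702835))
front bolts T [0.7729 0.3236 0.03  ] [0.788  0.0455 0.03  ] (np.float64(3.1152448579294827), np.float64(0.27856939467122316))
front bolts S [0.7751 0.3306 0.022 ] [0.7954 0.0498 0.022 ] (np.float64(4.148223896812922), np.float64(0.28153000067135114))
plq low T [0.6375 0.2474 0.2   ] [0.6453 0.1102 0.2   ] (np.float64(3.2483980385846536), np.float64(0.13747620105998684))
plq up T [0.5694 0.2432 0.28  ] [0.5788 0.1033 0.28  ] (np.float64(3.823909366094398), np.float64(0.14021048919670226))
plq up S [0.5722 0.2462 0.29  ] [0.5801 0.1076 0.29  ] (np.float64(3.2615111143604025), np.float64(0.13880153632245373))
plq low S [0.6373 0.25   0.21  ] [0.6445 0.1113 0.21  ] (np.float64(2.998006613369995), np.float64(0.1388905033223819))
cast [0.5966 0.1768 0.2519] 0.006956090336989962
ledge [0.6887 0.188  0.1648] 0.009229142862840403
hole [0.6045 0.1759 0.2295] 0.012645872385075703
rodgrip [ 0.4315 -0.272   0.0522] 0.007982901515916659
rodtip [ 0.5633 -0.2237  0.069 ] 0.005138387603933073
low+y [0.6364 0.2479 0.2086] 0.0051060712906672865
low-y [0.6437 0.1104 0.2087] 0.002592018242133792
up+y [0.5694 0.2449 0.2855] 0.006216581740682675
up-y [0.5783 0.1053 0.2877] 0.006070182062153551
time_s: 2.2
eef_pos: [0.2856, -0.6666, 0.3103]
orientation: [1.588, 1.57, -1.149]
ft_force: [-0.4, -2.4, 1.3]
opening: 0.0851
time_s: 2.7
eef_pos: [0.3305, -0.7713, 0.2464]
orientation: [1.571, 1.416, -1.166]
ft_force: [-0.3, -0.1, -0.4]
opening: 0.0847
[[ 0.061  0.389 -0.919  0.33 ]
 [-0.142 -0.908 -0.394 -0.771]
 [-0.988  0.154  0.     0.246]
 [ 0.     0.     0.     1.   ]] [-1.166  0.967  1.273  1.722 -0.     1.571]
```

Enlarged, the board's plaque corners and runner bolts agree on an easel heading of about 3.5°. Driving outward past the reach limit tilts the tool outward, which is the tilt I need, so I'll try more of it.

```bash
python3 -m handwheel '[[0,0.05,0,0,0.085],[0,0.05,0,0,0.085],[0,0.05,0,0,0.085],[0,0.05,0,0,0.085],[0,0.05,0,0,0.085]]'; python3 -c "
from h import *
np.set_printoptions(precision=3,suppress=True)
print(r.sense()['qpos'])"
python3 -m handwheel '[[-0.05,0,0,0,0.085],[-0.05,0,0,0,0.085],[-0.05,0,0,0,0.085],[-0.05,0,0,0,0.085],[-0.05,0,0,0,0.085]]'; python3 -c "
from h import *
np.set_printoptions(precision=3,suppress=True)
print(r.sense()['qpos'])"
```

```text
time_s: 3.2
eef_pos: [0.3658, -0.8539, 0.2281]
orientation: [1.571, 1.233, -1.166]
ft_force: [1.2, -0.1, -0.2]
opening: 0.0851
[-1.166  1.013  1.272  1.493 -0.     1.571]
time_s: 3.7
eef_pos: [0.3189, -0.7442, 0.4423]
orientation: [1.571, 1.19, -1.166]
ft_force: [1.3, -0.3, 0.6]
opening: 0.085
[-1.166  0.729  1.274  1.735 -0.     1.571]
```

```bash
q(){ python3 -c "
from h import *
np.set_printoptions(precision=3,suppress=True)
print(r.sense()['qpos'])"; }
python3 -m handwheel '[[-0.01,-0.048,0,0,0.085],[-0.01,-0.048,0,0,0.085],[-0.01,-0.048,0,0,0.085],[-0.01,-0.048,0,0,0.085],[-0.01,-0.048,0,0,0.085]]'; q
python3 -m handwheel '[[-0.01,-0.048,0,0,0.085],[-0.01,-0.048,0,0,0.085],[-0.01,-0.048,0,0,0.085],[-0.01,-0.048,0,0,0.085],[-0.01,-0.048,0,0,0.085]]'; q
python3 -m handwheel '[[-0.02,-0.045,0,0,0.085],[-0.02,-0.045,0,0,0.085],[-0.02,-0.045,0,0,0.085],[-0.02,-0.045,0,0,0.085],[-0.02,-0.045,0,0,0.085]]'; q
```

```text
time_s: 4.2
eef_pos: [0.2394, -0.5589, 0.4083]
orientation: [1.571, 1.191, -1.166]
ft_force: [0.0, -0.3, 1.1]
opening: 0.085
[-1.166  0.143  0.264  1.312  0.     1.571]
time_s: 4.7
eef_pos: [0.1445, -0.3372, 0.3657]
orientation: [1.571, 1.191, -1.166]
ft_force: [0.5, 0.3, 1.2]
opening: 0.0852
[-1.166 -0.358 -0.279  1.27   0.     1.571]
time_s: 5.2
eef_pos: [0.0476, -0.1111, 0.3755]
orientation: [1.571, 1.19, -1.166]
ft_force: [-0.4, 0.4, 1.4]
opening: 0.085
[-1.166 -0.858 -0.377  1.67  -0.     1.571]
```

```bash
q(){ python3 -c "
from h import *
np.set_printoptions(precision=3,suppress=True)
print(r.sense()['qpos'])"; }
python3 -m handwheel '[[-0.045,0.018,0,0,0.085],[-0.045,0.018,0,0,0.085],[-0.018,-0.046,0,0,0.085],[-0.018,-0.046,0,0,0.085],[-0.018,-0.046,0,0,0.085]]'; q
python3 -m handwheel '[[-0.018,-0.046,0,0,0.085],[-0.018,-0.046,0,0,0.085],[0,0,0,0,0.085],[0,0,0,0,0.085],[0,0,0,0,0.085]]'; q
```

```text
time_s: 5.7
eef_pos: [-0.0105, 0.0246, 0.4717]
orientation: [1.571, 1.191, -1.166]
ft_force: [0.2, -1.1, 0.5]
opening: 0.0852
[-1.166 -0.951 -0.012  2.13   0.     1.571]
time_s: 6.2
eef_pos: [-0.0228, 0.0532, 0.444]
orientation: [1.571, 1.167, -1.166]
ft_force: [-0.4, -0.8, -0.8]
opening: 0.085
[-1.166 -1.05  -0.068  2.149  0.     1.571]
```

```bash
cat > kin.py <<'E'
import numpy as np
D=[(.241,.005,1.335,.197,-.46,.231),(.219,.194,1.538,.1977,-.4615,.3158),(1.013,1.272,1.493,.3658,-.8539,.2281),(.729,1.274,1.735,.3189,-.7442,.4423),(.143,.264,1.312,.2394,-.5589,.4083),(-.358,-.279,1.27,.1445,-.3372,.3657),(-.858,-.377,1.67,.0476,-.1111,.3755),(-1.05,-.068,2.149,-.0228,.0532,.444)]
def rows(a,b,c):
    f=a-b;p=f+c
    return [[1,0,np.sin(a),np.cos(a),np.cos(f),np.sin(f),np.cos(p)],[0,1,np.cos(a),-np.sin(a),-np.sin(f),np.cos(f),-np.sin(p)]]
A=[];B=[]
for a,b,c,x,y,z in D:
    A+=rows(a,b,c); B+=[np.dot((x,y),(np.cos(-1.166),np.sin(-1.166))),z]
s,res,rk,_=np.linalg.lstsq(np.array(A),np.array(B),rcond=1e-6)
def fk(a,b,c): return np.array(rows(a,b,c))@s
if __name__=='__main__':
    np.set_printoptions(precision=3,suppress=True)
    print(s,rk,np.abs(np.array(A)@s-B).max())
    for q2 in (-1.0,-.8,-.6,-.4,-.2,0,.2,.4):
        print(q2,[ (p,fk(q2,-1.09,p-q2-1.09)) for p in (1.19,1.57)])
E
python3 kin.py
```

```text
[ 0.     0.24   0.493 -0.     0.391  0.008  0.404] 7 0.0003563167921598609
-1.0 [(1.19, array([0.126, 0.104])), (1.57, array([-0.024,  0.075]))]
-0.8 [(1.19, array([0.174, 0.104])), (1.57, array([0.024, 0.075]))]
-0.6 [(1.19, array([0.221, 0.095])), (1.57, array([0.071, 0.066]))]
-0.4 [(1.19, array([0.265, 0.076])), (1.57, array([0.115, 0.047]))]
-0.2 [(1.19, array([0.305, 0.049])), (1.57, array([0.155, 0.02 ]))]
0 [(1.19, array([0.338, 0.015])), (1.57, array([ 0.189, -0.014]))]
0.2 [(1.19, array([ 0.365, -0.025])), (1.57, array([ 0.215, -0.054]))]
0.4 [(1.19, array([ 0.382, -0.07 ])), (1.57, array([ 0.232, -0.099]))]
```

```bash
q(){ python3 -c "
from h import *
np.set_printoptions(precision=3,suppress=True)
print(r.sense()['qpos'],pose()[:3,:3])"; }
python3 -m handwheel '[[0.018,0.046,0,0,0.06],[0.018,0.046,0,0,0.06],[0.018,0.046,0,0,0.06],[0.018,0.046,0,0,0.06],[0.018,0.046,0,0,0.06]]'; 
python3 -m handwheel '[[0.018,0.046,0,0,0.06],[0.018,0.046,0,0,0.06],[0.018,0.046,0,0,0.06],[0,0,0,4,0.06],[0,0,0,0,0.06]]'; q
```

```text
time_s: 6.7
eef_pos: [0.0752, -0.1755, 0.4513]
orientation: [1.571, 1.167, -1.166]
ft_force: [-0.6, -0.6, 1.6]
opening: 0.0599
time_s: 7.2
eef_pos: [0.1332, -0.3108, 0.4544]
orientation: [1.641, 1.172, -1.166]
ft_force: [-0.3, 0.9, -0.7]
opening: 0.0601
[-1.166 -0.391 -0.071  1.492  0.     1.641] [[ 0.153  0.298 -0.942]
 [-0.357 -0.872 -0.334]
 [-0.922  0.387 -0.027]]
```

```bash
for i in 1 2 3 4; do python3 -m handwheel '[[0,0,0,-8.5,0.06],[0,0,0,-8.5,0.06],[0,0,0,-8.5,0.06],[0,0,0,-8.5,0.06],[0,0,0,-8.5,0.06]]' >/dev/null; done
python3 -m handwheel '[[0,0,0,-8.5,0.06],[0,0,0,-1.5,0.06],[0,0,0,0,0.06],[0,0,0,0,0.06],[0,0,0,0,0.06]]'
python3 - <<'E'
from h import *
np.set_printoptions(precision=4,suppress=True)
T=pose();print(T,r.sense()['qpos'])
g=np.array([.43,-.272,.06]); t=g+T[:3,0]*(.0187-.16)
print(T[:3,:3].T@(t-T[:3,3]))
E
```

```text
time_s: 9.7
eef_pos: [0.1327, -0.3097, 0.456]
orientation: [-1.5, 1.167, -1.166]
ft_force: [-0.1, 0.2, 0.2]
opening: 0.06
[[ 0.1546 -0.2963  0.9425  0.1327]
 [-0.361   0.8711  0.333  -0.3097]
 [-0.9197 -0.3917  0.0278  0.456 ]
 [ 0.      0.      0.      1.    ]] [-1.166  -0.3963 -0.0712  1.4923 -0.     -1.5   ]
[0.2552 0.0999 0.2818]
```

```bash
python3 -m handwheel '[[0.032,0.0125,0.035,0,0.06],[0.032,0.0125,0.035,0,0.06],[0.032,0.0125,0.035,0,0.06],[0.032,0.0125,0.035,0,0.06],[0.032,0.0125,0.035,0,0.06]]'
python3 -m handwheel '[[0.032,0.0125,0.035,0,0.06],[0.032,0.0125,0.035,0,0.06],[0.032,0.0125,0.035,0,0.06],[0,0,0,0,0.06],[0,0,0,0,0.06]]'
python3 - <<'E'
from h import *
np.set_printoptions(precision=4,suppress=True)
T=pose();print(T,r.sense()['qpos'])
im=save('wrist','w1.png')
for n in('rod_grip','rod_tip','rod_mid','lane'):
    for e in eyes.tip_of('wrist',n)[:2]: print(n,np.round(e['xy'],1),round(e['confidence'],2),atz('wrist',e['xy'],.06,T))
for n in('rod_grip','rod_tip','lane'):
    for c in ('top','scene'):
        eyes.grab_frame(c)
        for e in eyes.tip_of(c,n)[:3]: print(c,n,np.round(e['xy'],1),round(e['confidence'],2),atz(c,e['xy'],.06))
E
```

```text
time_s: 10.2
eef_pos: [0.3052, -0.2538, 0.2881]
orientation: [-1.498, 1.166, -1.164]
ft_force: [0.1, -0.5, -0.1]
opening: 0.0601
time_s: 10.7
eef_pos: [0.4061, -0.221, 0.1872]
orientation: [-1.51, 1.17, -1.173]
ft_force: [-0.1, -0.1, 0.6]
opening: 0.0602
[[ 0.1509 -0.2999  0.942   0.4061]
 [-0.3594  0.871   0.3349 -0.221 ]
 [-0.9209 -0.3891  0.0237  0.1872]
 [ 0.      0.      0.      1.    ]] [-0.3012 -0.0046 -0.4729  0.8367 -0.3031 -0.6788]
rod_grip [ 95.2 154.8] 0.9 [ 0.4997 -0.5072  0.06  ]
rod_grip [261.1 181.5] 0.89 [ 0.4233 -0.2631  0.06  ]
rod_tip [251.1 296.2] 0.78 [ 0.5801 -0.2224  0.06  ]
rod_tip [144.4 107.5] 0.69 [ 0.4026 -0.4305  0.06  ]
rod_mid [256.9 226.2] 0.89 [ 0.4776 -0.2494  0.06  ]
rod_mid [110.4 138.7] 0.85 [ 0.4638 -0.4807  0.06  ]
lane [256.  225.3] 0.77 [ 0.4771 -0.2508  0.06  ]
top rod_grip [423.3 192.7] 0.97 [ 0.5236 -0.5354  0.06  ]
top rod_grip [340.1 222.5] 0.67 [ 0.4286 -0.2759  0.06  ]
scene rod_grip [179.3 208.2] 0.87 [ 0.4257 -0.2582  0.06  ]
scene rod_grip [ 97.8 268.4] 0.7 [ 0.5555 -0.5484  0.06  ]
scene rod_grip [147.3 162.7] 0.59 [ 0.2121 -0.3224  0.06  ]
top rod_tip [381.5 267.7] 0.89 [ 0.2919 -0.401   0.06  ]
top rod_tip [396.  230.1] 0.73 [ 0.4069 -0.4479  0.06  ]
top rod_tip [322.5 175.9] 0.62 [ 0.5735 -0.2223  0.06  ]
scene rod_tip [202.3 240.8] 0.78 [ 0.5646 -0.2163  0.06  ]
scene rod_tip [121.2 226.2] 0.78 [ 0.4325 -0.4537  0.06  ]
scene rod_tip [124.6 196.3] 0.54 [ 0.3237 -0.423   0.06  ]
top lane [330.  207.2] 0.98 [ 0.4757 -0.245   0.06  ]
scene lane [183.5 220.9] 0.88 [ 0.4763 -0.2563  0.06  ]
```

View pics/w1.png

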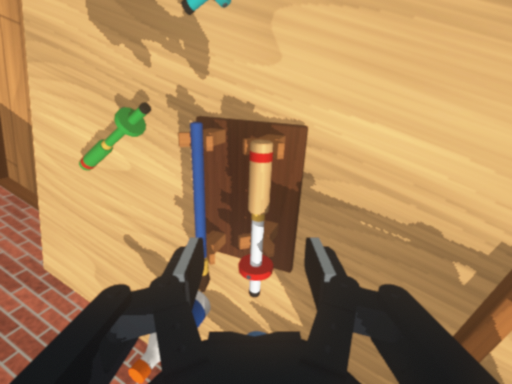

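The wrist picture shows the rod with its handle end at (262,138), red band at (261,157), collar at (256,267) and tip at (254,296). The brush is to its left at (198,190).

Run:
```python
from h import *
np.set_printoptions(precision=4,suppress=True)
T=pose()
E,C,P=[atz('wrist',u,.06,T) for u in((261.5,139),(256,266),(254,294))]
d=P-E; print(E,C,P,np.linalg.norm(d),np.linalg.norm(C-E),np.degrees(np.arctan2(d[1],d[0])))
u=d/np.linalg.norm(d); g=E+u*.045; print('grip',g)
g2=np.array([.4245,-.2655,.06])
for gg in (g,g2):
  t=gg+T[:3,0]*.0187; print(T[:3,:3].T@(t-T[:3,3]))
z=T[:3,2]; print(np.degrees(np.arctan2(z[1],z[0])))
```

```text
[ 0.381  -0.2794  0.06  ] [ 0.5337 -0.2333  0.06  ] [ 0.5773 -0.2213  0.06  ] 0.2046974770906775 0.15949711495347305 16.489910351372338
grip [ 0.4242 -0.2666  0.06  ]
[ 0.1562  0.006  -0.0018]
[ 0.1558  0.0068 -0.0011]
19.512987189272696
```

```bash
python3 -m handwheel '[[0.04,0.006,0,3,0.06],[0.045,0,0,0,0.06],[0.04,0,0,0,0.06],[0.02,0,0,0,0.06],[0.01,0,0,0,0.06]]'
python3 -m handwheel '[[0,0,0,0,0.06],[0,0,0,0,0.0],[0,0,0,0,0.0],[0,0,0,0,0.0],[0,0,0,0,0.0]]'
python3 - <<'E'
from h import *
np.set_printoptions(precision=4,suppress=True)
T=pose();print(T)
E
```

```text
time_s: 12.05
eef_pos: [0.4273, -0.2722, 0.0415]
orientation: [-1.456, 1.171, -1.173]
ft_force: [0.1, 0.0, -0.1]
opening: 0.0599
time_s: 12.55
eef_pos: [0.4289, -0.2702, 0.0446]
orientation: [-1.442, 1.17, -1.157]
ft_force: [-2.3, 7.7, 3.8]
opening: 0.0227
[[ 0.1568 -0.2498  0.9555  0.4289]
 [-0.357   0.8878  0.2907 -0.2702]
 [-0.9209 -0.3867  0.05    0.0446]
 [ 0.      0.      0.      1.    ]]
```

```bash
cat > mv.py <<'E'
from h import *
np.set_printoptions(precision=4,suppress=True)
def mv(x,y,z):
    T=pose(); d=T[:3,:3].T@(np.array([x,y,z])-T[:3,3]); n=int(np.ceil(np.linalg.norm(d)/.0495)); print('n',n,'row',d/n,'tot',d)
E
python3 -c "
from mv import *
T=pose()
a=T[:3,3]; mv(a[0],a[1],.14); 
R=T[:3,:3]; b=np.array([a[0],a[1],.44]); print(R.T@(b-[a[0],a[1],.14])/6); c=np.array([.40,.33,.53]); d=R.T@(c-b); print(d/13, np.linalg.norm(d)/13)"
```

```text
n 2 row [-0.0439 -0.0184  0.0024] tot [-0.0878 -0.0369  0.0048]
[-0.046  -0.0193  0.0025]
[-0.0232  0.0389  0.0116] 0.04673499927178889
```

```bash
python3 -m handwheel '[[-0.022,-0.009,0.0012,0,0.0],[-0.044,-0.018,0.0024,0,0.0],[-0.046,-0.019,0.0025,0,0.0],[-0.046,-0.019,0.0025,0,0.0],[-0.046,-0.019,0.0025,0,0.0]]'
python3 -m handwheel '[[-0.046,-0.019,0.0025,0,0.0],[-0.046,-0.019,0.0025,0,0.0],[-0.046,-0.019,0.0025,0,0.0],[-0.046,-0.019,0.0025,0,0.0],[-0.023,0.039,0.0116,0,0.0]]'
for i in 1 2; do python3 -m handwheel '[[-0.023,0.039,0.0116,0,0.0],[-0.023,0.039,0.0116,0,0.0],[-0.023,0.039,0.0116,0,0.0],[-0.023,0.039,0.0116,0,0.0],[-0.023,0.039,0.0116,0,0.0]]';done
python3 -m handwheel '[[-0.023,0.039,0.0116,0,0.0],[-0.023,0.039,0.0116,0,0.0],[0,0,0,0,0.0],[0,0,0,0,0.0],[0,0,0,0,0.0]]'
python3 - <<'E'
from mv import *
T=pose();print(T,r.sense()['qpos'])
w=T[:3,3]-.404*T[:3,0]-[0,0,.24]; print(np.linalg.norm(w))
save('wrist','w2.png')
E
```

```text
time_s: 13.05
eef_pos: [0.4279, -0.2694, 0.2681]
orientation: [-1.445, 1.166, -1.162]
ft_force: [1.0, 0.3, -1.6]
opening: 0.022
time_s: 13.55
eef_pos: [0.4272, -0.2252, 0.4791]
orientation: [-1.422, 1.156, -1.149]
ft_force: [1.9, 2.1, -2.0]
opening: 0.0222
time_s: 14.05
eef_pos: [0.4144, 0.0108, 0.5048]
orientation: [-1.442, 1.167, -1.159]
ft_force: [1.2, 0.7, -0.8]
opening: 0.0222
time_s: 14.55
eef_pos: [0.4039, 0.2333, 0.5116]
orientation: [-1.373, 1.175, -1.085]
ft_force: [-0.1, -0.4, -1.5]
opening: 0.0222
time_s: 15.05
eef_pos: [0.3958, 0.3077, 0.494]
orientation: [-1.295, 1.182, -1.0]
ft_force: [-0.1, 0.7, -0.8]
opening: 0.0223
[[ 0.2046 -0.2517  0.9459  0.3958]
 [-0.3186  0.8966  0.3075  0.3077]
 [-0.9255 -0.3643  0.1032  0.494 ]
 [ 0.      0.      0.      1.    ]] [ 0.8809  0.3926  0.8473  2.1497 -0.3689  0.6094]
0.8263250534557105
```

View pics/w2.png

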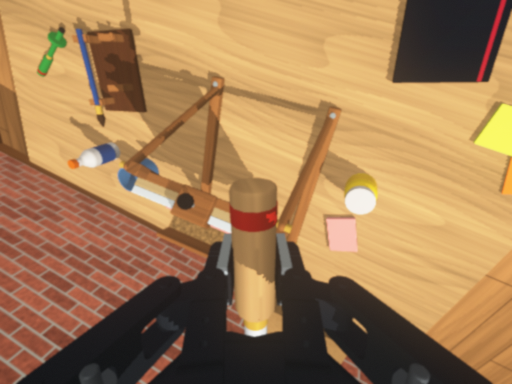

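The rod is held straight (handle end at about (253,190)) and the rest's lane is empty. Next I tilt the tool by pushing outward at about 38°.

```bash
cat >> mv.py <<'E'
def dirs(psi=3.4):
    T=pose();R=T[:3,:3]; p=np.radians(psi); c,s=np.cos(p),np.sin(p); k=np.radians(40)
    xs=np.array([np.sin(k)*c,np.sin(k)*s,-np.cos(k)]); zs=np.array([np.cos(k)*c,np.cos(k)*s,np.sin(k)])
    print('pos',T[:3,3],'x',R[:,0],'z',R[:,2],'q',np.array(r.sense()['qpos']))
    d=(xs-R[:,0]); print('xerr deg',np.degrees(np.arccos(R[:,0]@xs)),'az of need',np.degrees(np.arctan2(d[1],d[0])),'pos az',np.degrees(np.arctan2(T[1,3],T[0,3])))
    # roll error for z
    zp=zs-R[:,0]*(zs@R[:,0]); print('roll needed',np.degrees(np.arctan2(np.cross(R[:,2],zp)@R[:,0],R[:,2]@zp)))
    a=np.arctan2(d[1],d[0]); print('.05 outward there:',R.T@np.array([np.cos(a),np.sin(a),0])*.05,'up:',R.T@[0,0,.05])
E
python3 -c "
from mv import *
dirs()"
```

```text
pos [0.3959 0.3074 0.4942] x [ 0.2045 -0.3184 -0.9256] z [0.9461 0.3068 0.1036] q [ 0.8802  0.3922  0.8472  2.1495 -0.3688  0.6095]
xerr deg 34.087497408234746 az of need 39.200637950897594 pos az 37.82510019492593
roll needed 25.595500286742695
.05 outward there: [-0.0021  0.0186  0.0464] up: [-0.0463 -0.0182  0.0052]
```

```bash
python3 -m handwheel '[[-0.002,0.018,0.046,0,0.0],[-0.002,0.018,0.046,0,0.0],[-0.002,0.018,0.046,0,0.0],[-0.002,0.018,0.046,0,0.0],[-0.002,0.018,0.046,0,0.0]]'
python3 -c "
from mv import *
dirs()"
python3 -m handwheel '[[-0.002,0.018,0.046,0,0.0],[-0.002,0.018,0.046,0,0.0],[-0.002,0.018,0.046,0,0.0],[-0.002,0.018,0.046,0,0.0],[-0.002,0.018,0.046,0,0.0]]'
python3 -c "
from mv import *
dirs()"
```

```text
time_s: 15.6
eef_pos: [0.5263, 0.397, 0.4279]
orientation: [-1.165, 1.171, -0.861]
ft_force: [-0.7, 0.1, -1.4]
opening: 0.0223
pos [0.5263 0.397  0.4279] x [ 0.2537 -0.2951 -0.9212] z [0.9336 0.3236 0.1535] q [ 0.8251  0.7417  1.2705  2.148  -0.3969  0.5301]
xerr deg 30.993652059321054 az of need 40.660303429807044 pos az 37.02452207814673
roll needed 24.80374143268916
.05 outward there: [0.     0.0197 0.046 ] up: [-0.0461 -0.0179  0.0077]
time_s: 16.1
eef_pos: [0.5274, 0.4166, 0.4007]
orientation: [-1.207, 1.111, -0.906]
ft_force: [1.0, 0.1, -1.2]
opening: 0.0219
pos [0.5274 0.4166 0.4007] x [ 0.274  -0.3495 -0.896 ] z [0.9322 0.3254 0.1581] q [ 0.8664  0.7957  1.2751  2.1491 -0.4502  0.5882]
xerr deg 31.915007454222554 az of need 46.51611892527202 pos az 38.306525592986574
roll needed 26.171329644842338
.05 outward there: [-0.0033  0.0237  0.0439] up: [-0.0448 -0.0208  0.0079]
```

```bash
python3 -c "
from mv import *
mv(.50,.46,.30)"
```

```text
n 3 row [ 0.0225  0.0288 -0.0091] tot [ 0.0676  0.0864 -0.0273]
```

```bash
python3 -m handwheel '[[0.023,0.029,-0.009,0,0.0],[0.023,0.029,-0.009,0,0.0],[0.023,0.029,-0.009,0,0.0],[0,0,0,0,0.0],[-0.003,0.024,0.044,0,0.0]]'
python3 -c "
from mv import *
dirs()"
python3 -m handwheel '[[-0.003,0.024,0.044,0,0.0],[-0.003,0.024,0.044,0,0.0],[-0.003,0.024,0.044,0,0.0],[-0.003,0.024,0.044,0,0.0],[-0.003,0.024,0.044,0,0.0]]'
python3 -c "
from mv import *
dirs()"
```

```text
time_s: 16.6
eef_pos: [0.5172, 0.4774, 0.2962]
orientation: [-1.25, 1.105, -0.943]
ft_force: [1.8, 2.9, -0.4]
opening: 0.0223
pos [0.5172 0.4774 0.2962] x [ 0.2637 -0.3634 -0.8935] z [0.9335 0.3293 0.1416] q [ 0.9312  0.8445  1.0807  1.956  -0.4428  0.6579]
xerr deg 32.87695075977514 az of need 46.72914433437595 pos az 42.70705399475847
roll needed 27.12312609857093
.05 outward there: [-0.0042  0.0234  0.044 ] up: [-0.0447 -0.0213  0.0071]
time_s: 17.1
eef_pos: [0.6128, 0.5525, 0.2398]
orientation: [-0.903, 1.102, -0.566]
ft_force: [0.4, 0.7, -1.3]
opening: 0.022
pos [0.6128 0.5525 0.2398] x [ 0.3811 -0.2423 -0.8922] z [0.8876 0.3661 0.2797] q [ 0.8997  1.012   1.2754  1.7813 -0.4658  0.5505]
xerr deg 23.250959216953014 az of need 47.11002853834151 pos az 42.0369799285632
roll needed 23.747245256695727
.05 outward there: [0.0041 0.0241 0.0436] up: [-0.0446 -0.0177  0.014 ]
```

```bash
python3 -m handwheel '[[-0.012,0.016,0.044,0,0.0],[-0.012,0.016,0.044,0,0.0],[-0.012,0.016,0.044,0,0.0],[-0.012,0.016,0.044,0,0.0],[-0.012,0.016,0.044,0,0.0]]'
python3 -c "
from mv import *
dirs()"
```

```text
time_s: 17.6
eef_pos: [0.6676, 0.5957, 0.2689]
orientation: [-0.594, 1.032, -0.215]
ft_force: [0.2, -0.0, -1.0]
opening: 0.0223
pos [0.6676 0.5957 0.2689] x [ 0.501  -0.1095 -0.8585] z [0.8145 0.3948 0.4251] q [ 0.8841  0.9925  1.2754  1.5887 -0.4745  0.4409]
xerr deg 12.850499032231811 az of need 46.3864150750304 pos az 41.74207827361857
roll needed 21.855959997223085
.05 outward there: [0.0133 0.0229 0.0424] up: [-0.0429 -0.0143  0.0213]
```

```bash
python3 -m handwheel '[[-0.005,0.014,0.044,0,0.0],[-0.005,0.014,0.044,0,0.0],[-0.005,0.014,0.044,0,0.0],[-0.005,0.014,0.044,0,0.0],[-0.005,0.014,0.044,0,0.0]]'
python3 -c "
from mv import *
dirs()"
```

```text
time_s: 18.1
eef_pos: [0.7206, 0.6351, 0.3066]
orientation: [-0.392, 0.919, 0.028]
ft_force: [-1.0, 0.2, -1.0]
opening: 0.0223
pos [0.7206 0.6351 0.3066] x [ 0.6066  0.0171 -0.7949] z [0.7237 0.4021 0.5609] q [ 0.8653  0.9787  1.2754  1.3951 -0.4676  0.3311]
xerr deg 2.8686069266832437 az of need 30.96556462169191 pos az 41.392878317934105
roll needed 21.061822902004582
.05 outward there: [0.0264 0.0094 0.0414] up: [-0.0397 -0.0116  0.028 ]
```

```bash
python3 -m handwheel '[[0,0,0,7,0.0],[0,0,0,7,0.0],[0,0,0,7,0.0],[0,0,0,0,0.0],[0,0,0,0,0.0]]'
cat >> mv.py <<'E'
Rg=np.array([[.1568,-.2498,.9555],[-.357,.8878,.2907],[-.9209,-.3867,.05]])
Rg=Ro.from_matrix(Rg).as_matrix(); a=np.radians(16.5)
dT=Rg.T@[np.cos(a),np.sin(a),0]                       # rod direction in tool frame
gT=Rg.T@(np.array([.4242,-.2666,.06])-[.4289,-.2702,.0446]); gT[1]=0   # rod_grip in tool frame
def tip():
    T=pose(); return (T@np.r_[gT+.155*dT,1])[:3], T[:3,:3]@dT
E
python3 -c "
from mv import *
dirs(); p,d=tip(); print('dT',dT,gT,'tip',p,'d',d,'az',np.degrees(np.arctan2(d[1],d[0])),'el',np.degrees(np.arcsin(d[2])))
o=[]
for c in('top','scene'):
    eyes.grab_frame(c)
    e=min(eyes.tip_of(c,'rod_tip'),key=lambda e:np.linalg.norm(np.cross(p-ray(c,e['xy'])[0],ray(c,e['xy'])[1])))
    ry=ray(c,e['xy']); o.append(ry); print(c,e, 'miss',np.cross(ry[1],p-ry[0]))
print(tri(*o))"
```

```text
time_s: 18.6
eef_pos: [0.7201, 0.6359, 0.3064]
orientation: [-0.026, 0.919, 0.03]
ft_force: [-0.2, 0.4, -0.9]
opening: 0.0222
pos [0.7201 0.6359 0.3064] x [ 0.6062  0.018  -0.7951] z [0.7937 0.0494 0.6063] q [ 0.8661  0.9788  1.2754  1.3948 -0.4669  0.6961]
xerr deg 2.8666683424679067 az of need 29.571790736006697 pos az 41.447066990992106
roll needed 0.1784047553989403
.05 outward there: [0.0268 0.0225 0.0357] up: [-0.0398 -0.0008  0.0303]
dT [0.0489 0.0126 0.9987] [-0.0162  0.     -0.0027] tip [0.8355 0.6452 0.4055] d [0.8217 0.0628 0.5664] az 4.372811922176899 el 34.49974308019344
top {'xy': [395.1, 228.6], 'confidence': 0.87} miss [ 0.9279 -0.4067  0.1448]
scene {'xy': [124.2, 196.5], 'confidence': 0.85} miss [ 0.855  -0.2357 -0.536 ]
(array([ 0.4091, -0.4067,  0.1867]), np.float64(0.006120618066010206))
```

```bash
python3 -c "
from mv import *
T=pose();R=T[:3,:3]
W=[T[:3,3],(.37,.45,.44),(.315,.165,.41),(.315,.165,.10)]
for a,b in zip(W,W[1:]):
    d=R.T@(np.array(b)-np.array(a)); n=int(np.ceil(np.linalg.norm(d)/.0495)); print(n,d/n)
print(atz('top',(180.8,183.5),.36))"
```

```text
9 [-0.0358 -0.019  -0.0228]
6 [-0.0025 -0.0469 -0.0126]
7 [ 0.0352  0.0006 -0.0269]
[0.5102 0.1619 0.36  ]
```

```bash
python3 -m handwheel '[[-0.036,-0.019,-0.023,0,0.0],[-0.036,-0.019,-0.023,0,0.0],[-0.036,-0.019,-0.023,0,0.0],[-0.036,-0.019,-0.023,0,0.0],[-0.036,-0.019,-0.023,0,0.0]]'
python3 -m handwheel '[[-0.036,-0.019,-0.023,0,0.0],[-0.036,-0.019,-0.023,0,0.0],[-0.036,-0.019,-0.023,0,0.0],[-0.036,-0.019,-0.023,0,0.0],[0,0,0,0,0.0]]'
python3 -c "
from mv import *
dirs(); mv(.315,.165,.41)"
```

```text
time_s: 19.3
eef_pos: [0.5349, 0.54, 0.3801]
orientation: [-0.018, 0.917, 0.036]
ft_force: [-1.1, 1.1, 0.2]
opening: 0.0226
time_s: 19.8
eef_pos: [0.3767, 0.4571, 0.4441]
orientation: [-0.008, 0.915, 0.047]
ft_force: [0.3, 0.5, -0.3]
opening: 0.022
pos [0.3767 0.4571 0.4441] x [ 0.6092  0.0287 -0.7925] z [0.7912 0.0451 0.6098] q [ 1.1666  0.1368  0.2479  1.358  -0.5809  1.0141]
xerr deg 2.4599900861098374 az of need 16.227460101497726 pos az 50.50651922222078
roll needed -0.09266586435093263
.05 outward there: [0.0296 0.0114 0.0386] up: [-0.0396 -0.0002  0.0305]
n 7 row [-0.0027 -0.0412 -0.0118] tot [-0.019  -0.2882 -0.0828]
```

```bash
python3 -m handwheel '[[-0.003,-0.041,-0.012,0,0.0],[-0.003,-0.041,-0.012,0,0.0],[-0.003,-0.041,-0.012,0,0.0],[-0.003,-0.041,-0.012,0,0.0],[-0.003,-0.041,-0.012,0,0.0]]'
python3 -m handwheel '[[-0.003,-0.041,-0.012,0,0.0],[-0.003,-0.041,-0.012,0,0.0],[0,0,0,0,0.0],[0,0,0,0,0.0],[0,0,0,0,0.0]]'
python3 - <<'E'
from mv import *
dirs(); mv(.315,.165,.10)
p,d=tip(); print('tip',p,d)
im=save('top','t3.png'); K=np.array(eyes.camera_params('top')['intrinsics']);Tc=np.array(eyes.camera_params('top')['T'])
def proj(P,c):
    q=eyes.camera_params(c); x=np.linalg.inv(np.array(q['T']))@np.r_[P,1]; x=x[:3]*[1,-1,-1]; u=np.array(q['intrinsics'])@x; return u[:2]/u[2]
i2=save('scene','s3.png')
for c in('top','scene'):
    print(c,'pred tip',proj(p,c),'pred collar',proj(p-.043*d,c),'pred end',proj(p-.2*d,c))
    for n in('rod_tip','rod_mid'):
        print(n,[(e['xy'],e['confidence']) for e in eyes.tip_of(c,n)[:3]])
b=cv2.resize(im[120:250,120:255,::-1],None,fx=2.9,fy=2.9,interpolation=3); a=cv2.resize(i2[70:200,240:375,::-1],None,fx=2.9,fy=2.9,interpolation=3)
cv2.imwrite('pics/d.png',np.hstack([b,a]))
E
```

```text
time_s: 20.3
eef_pos: [0.3329, 0.2488, 0.4168]
orientation: [-0.018, 0.917, 0.035]
ft_force: [0.3, 0.2, -0.2]
opening: 0.0222
time_s: 20.8
eef_pos: [0.3148, 0.1674, 0.4079]
orientation: [-0.019, 0.918, 0.034]
ft_force: [-0.5, 0.8, -0.9]
opening: 0.022
pos [0.3148 0.1674 0.4079] x [ 0.6071  0.0206 -0.7944] z [0.7931 0.0463 0.6073] q [ 0.8899 -0.4737 -0.3405  1.2394 -0.4766  0.7218]
xerr deg 2.749056738755392 az of need 26.87793623650057 pos az 27.99796119153796
roll needed -0.007974032699265865
.05 outward there: [0.0275 0.0204 0.0364] up: [-0.0397 -0.0006  0.0304]
n 7 row [ 0.035   0.0002 -0.0267] tot [ 0.2447  0.0013 -0.1869]
tip [0.4301 0.1762 0.5071] [0.8212 0.0598 0.5675]
top pred tip [158.5049 214.3072] pred collar [162.0943 231.9623] pred end [173.8199 289.6378]
rod_tip [([398.6, 229.5], 0.88), ([383.5, 268.7], 0.82), ([158.9, 215.5], 0.8)]
rod_mid [([414.0, 206.5], 0.89), ([361.4, 287.6], 0.83), ([164.8, 253.9], 0.75)]
scene pred tip [317.1873  82.6143] pred collar [310.391   80.1366] pred end [288.6286  72.2027]
rod_tip [([316.7, 80.5], 0.84), ([125.4, 197.8], 0.77), ([123.0, 227.4], 0.59)]
rod_mid [([305.1, 78.1], 0.86), ([106.6, 252.5], 0.78), ([140.2, 177.3], 0.63)]
```

View pics/d.png

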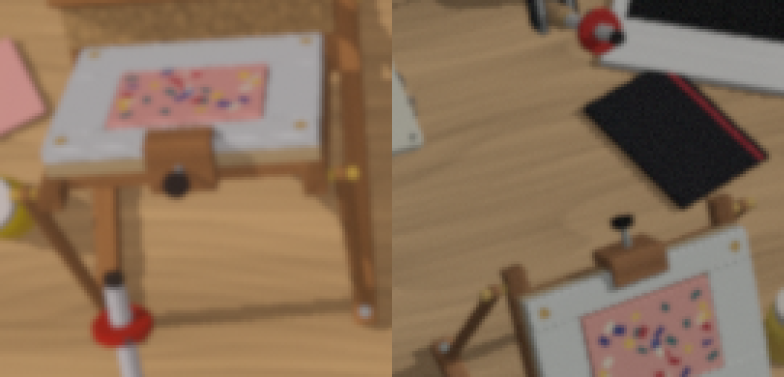

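The rod tip shows at (159,215) in top and (317,81) in scene, within 1–2 px of my prediction, so I trust the tip model. Next I descend behind the easel.

```bash
python3 -m handwheel '[[0.035,0,-0.0267,0,0.0],[0.035,0,-0.0267,0,0.0],[0.035,0,-0.0267,0,0.0],[0.035,0,-0.0267,0,0.0],[0.035,0,-0.0267,0,0.0]]'
python3 -m handwheel '[[0.035,0,-0.0267,0,0.0],[0.035,0,-0.0267,0,0.0],[0,0,0,0,0.0],[0,0,0,0,0.0],[0,0,0,0,0.0]]'
cat >> mv.py <<'E'
H=np.array([.598,.177,.216]); k=np.radians(40); ps=np.radians(3.4)
ZH=np.array([np.cos(k)*np.cos(ps),np.cos(k)*np.sin(ps),np.sin(k)]); XH=np.array([np.sin(k)*np.cos(ps),np.sin(k)*np.sin(ps),-np.cos(k)]); YH=np.cross(ZH,XH)
def where():
    p,d=tip(); T=pose(); e=p-H
    print('tip in hole frame x,y,z mm',1e3*np.array([XH@e,YH@e,ZH@e]),'dir',XH@d,YH@d,'F hole frame',[round(float(np.dot(r.sense()['ft_force'],v)),1) for v in(XH,YH,ZH)],'t',r.sense()['time_s'])
def to(x,y,z):
    "tool-frame shift that brings the tip to hole-frame x,y,z mm"
    p,d=tip(); g=H+(x*XH+y*YH+z*ZH)/1e3; print('shift',pose()[:3,:3].T@(g-p))
E
python3 -c "
from mv import *
dirs();where();to(1,0,-50);print('zh in tool',pose()[:3,:3].T@ZH)"
```

```text
time_s: 21.6
eef_pos: [0.314, 0.1636, 0.1852]
orientation: [-0.021, 0.919, 0.033]
ft_force: [-0.1, 1.1, -2.1]
opening: 0.0224
time_s: 22.1
eef_pos: [0.3153, 0.1635, 0.1005]
orientation: [-0.019, 0.917, 0.034]
ft_force: [-0.8, 0.9, -0.5]
opening: 0.0222
pos [0.3153 0.1635 0.1005] x [ 0.6077  0.0207 -0.7939] z [0.7926 0.046  0.608 ] q [ 0.8768 -0.2106 -1.0701  0.2399 -0.4711  0.7086]
xerr deg 2.7066433903887903 az of need 27.160199484080536 pos az 27.413568148751374
roll needed -0.02543806785817306
.05 outward there: [0.0275 0.0206 0.0363] up: [-0.0397 -0.0006  0.0304]
tip in hole frame x,y,z mm [ -95.2744    5.2205 -138.6635] dir 0.09366876359266033 0.010719103933979285 F hole frame [-0.1, 0.9, -0.9] t 22.1
shift [ 0.0923 -0.0037  0.0929]
zh in tool [-0.0446  0.0004  0.999 ]
```

```bash
python3 -m handwheel '[[0.031,-0.001,0.031,0,0.0],[0.031,-0.001,0.031,0,0.0],[0.031,-0.001,0.031,0,0.0],[0,0,0,0,0.0],[0,0,0,0,0.0]]'
python3 -c "
from mv import *
where();to(1,0,-10);to(1,0,8)
print([ (c,n,eyes.grab_frame(c) is None or [(e['xy'],round(e['confidence'],2)) for e in eyes.tip_of(c,n)[:4]]) for c in('scene','top') for n in('rod_tip','hole')])
dirs()"
```

```text
time_s: 22.6
eef_pos: [0.4466, 0.1657, 0.0833]
orientation: [-0.02, 0.916, 0.031]
ft_force: [-0.5, -0.6, -1.2]
opening: 0.0222
tip in hole frame x,y,z mm [  2.2152  -0.6093 -49.223 ] dir 0.09280805899319909 0.00926701417485034 F hole frame [0.6, -0.6, -1.2] t 22.6
shift [-0.0029  0.0007  0.0391]
shift [-0.0037  0.0007  0.0571]
[('scene', 'rod_tip', [([125.7, 229.2], 0.93), ([122.8, 197.5], 0.61)]), ('scene', 'hole', [([328.0, 189.2], 0.68)]), ('top', 'rod_tip', [([395.5, 227.1], 0.88), ([189.0, 175.4], 0.73), ([382.1, 268.6], 0.66)]), ('top', 'hole', [([184.0, 154.8], 0.83)])]
pos [0.4441 0.1658 0.0815] x [ 0.6066  0.02   -0.7948] z [0.7934 0.0478 0.6068] q [ 0.5508  0.0648 -0.9386 -0.0184 -0.3051  0.4035]
xerr deg 2.7978791750248546 az of need 27.267647641839762 pos az 20.470103758035037
roll needed 0.07998743118866751
.05 outward there: [0.0274 0.0206 0.0364] up: [-0.0397 -0.0007  0.0303]
```

```bash
python3 -m handwheel '[[-0.001,0,0.015,0,0.0],[-0.001,0,0.015,0,0.0],[-0.001,0.0007,0.01,0,0.0],[0,0,0,0,0.0],[0,0,0,0,0.0]]'
python3 -c "
from mv import *
where()"
python3 -m handwheel '[[0,0,0.006,0,0.0],[0,0,0.006,0,0.0],[0,0,0.006,0,0.0],[0,0,0,0,0.0],[0,0,0,0,0.0]]'
python3 -c "
from mv import *
where()"
```

```text
time_s: 23.5
eef_pos: [0.4739, 0.1678, 0.1073]
orientation: [-0.023, 0.92, 0.031]
ft_force: [-0.4, 0.0, -1.9]
opening: 0.0219
tip in hole frame x,y,z mm [  2.0107   0.3089 -12.8345] dir 0.09669067200206453 0.01198063543094104 F hole frame [1.2, 0.0, -1.5] t 23.5
time_s: 24.0
eef_pos: [0.4889, 0.1687, 0.1186]
orientation: [-0.022, 0.919, 0.031]
ft_force: [-1.2, 0.4, -1.8]
opening: 0.022
tip in hole frame x,y,z mm [2.8509 0.2802 5.9348] dir 0.09592136525641674 0.011526060916088321 F hole frame [0.6, 0.5, -2.0] t 24.0
```

```bash
for i in 1 2; do
python3 -m handwheel '[[-0.001,0,0.004,0,0.0],[0,0,0.004,0,0.0],[0,0,0.002,0,0.0],[0,0,0,0,0.0],[0,0,0,0,0.0]]'
python3 -c "
from mv import *
where()"; done
```

```text
time_s: 24.5
eef_pos: [0.4962, 0.1692, 0.1254]
orientation: [-0.022, 0.919, 0.031]
ft_force: [-0.0, 0.6, -0.6]
opening: 0.0222
tip in hole frame x,y,z mm [ 2.2672  0.3409 15.9155] dir 0.09578337481916842 0.01166060562957274 F hole frame [0.5, 0.6, -0.4] t 24.5
time_s: 25.0
eef_pos: [0.497, 0.1679, 0.1261]
orientation: [-0.03, 0.934, 0.028]
ft_force: [-9.5, 0.7, -6.8]
opening: 0.0226
tip in hole frame x,y,z mm [ 4.626  -0.2901 16.918 ] dir 0.11104314133225708 0.016452543933326125 F hole frame [-0.8, 1.2, -11.6] t 25.0
```

```bash
for i in 1 2; do
python3 -m handwheel '[[0,0,0.004,0,0.0],[0,0,0.004,0,0.0],[0,0,0,0,0.0],[0,0,0,0,0.0],[0,0,0,0,0.0]]' | tail -1
python3 -c "
from mv import *
where()"; done
```

```text
opening: 0.0222
tip in hole frame x,y,z mm [ 5.0443 -0.3023 24.7714] dir 0.11113476843918768 0.01634657054428474 F hole frame [-2.4, 0.1, -11.4] t 25.5
opening: 0.0223
tip in hole frame x,y,z mm [ 3.6383  0.5615 38.6286] dir 0.1013913757958755 0.01375271831717923 F hole frame [0.7, 1.8, -7.5] t 26.0
```

```bash
python3 -m handwheel '[[0,0,0.002,0,0.0],[0,0,0.001,0,0.0],[0,0,0,0,0.0],[0,0,0,0,0.0],[0,0,0,0,0.0]]' | tail -1
python3 -c "
from mv import *
where()
im=save('scene','s4.png'); i2=save('top','t4.png')
for c in('scene','top'): print(c,[(e['xy'],round(e['confidence'],2)) for e in eyes.tip_of(c,'cast_mid')[:4]])
a=cv2.resize(im[130:260,250:385,::-1],None,fx=2.9,fy=2.9,interpolation=3);b=cv2.resize(i2[95:225,120:255,::-1],None,fx=2.9,fy=2.9,interpolation=3)
cv2.imwrite('pics/e.png',np.hstack([a,b]))"
```

```text
opening: 0.0218
tip in hole frame x,y,z mm [ 4.766   0.3871 38.6439] dir 0.10631104039929751 0.015175173000805703 F hole frame [0.8, 1.6, -11.7] t 26.5
scene [([338.6, 211.2], 0.79), ([400.0, 222.6], 0.74)]
top [([121.9, 151.0], 0.58)]
```

View pics/e.png

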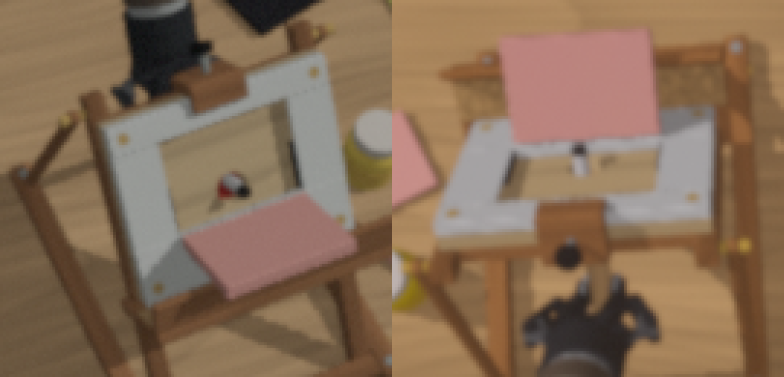

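The plaque is out of the pocket. In the crops it looks tipped over the ledge with its plain face up, at scene (339,211). It may still be moving, so I'll let 0.5 s pass and look again.

```bash
python3 -m handwheel '[[0,0,0,0,0.0],[0,0,0,0,0.0],[0,0,0,0,0.0],[0,0,0,0,0.0],[0,0,0,0,0.0]]' | tail -1
python3 -c "
from mv import *
where()
im=save('scene','s5.png'); i2=save('top','t5.png')
a=cv2.resize(im[130:260,250:385,::-1],None,fx=2.9,fy=2.9,interpolation=3);b=cv2.resize(i2[95:225,120:255,::-1],None,fx=2.9,fy=2.9,interpolation=3)
cv2.imwrite('pics/f.png',np.hstack([a,b]))
S=cv2.imread('pics/s4.png').astype(int); print(np.abs(S-im[:,:,::-1].astype(int))[150:260,270:400].max(), np.abs(S-im[:,:,::-1].astype(int))[150:260,270:400].mean())
Tt=lambda u,v:((u-392)/2.9+120,v/2.9+95); Ss=lambda u,v:(u/2.9+250,v/2.9+130)
for a,b in [((514,142),(185,237)),((659,134),(300,195)),((501,34),(228,295)),((650,28),(355,248))]:
    print(tri(ray('top',Tt(*a)),ray('scene',Ss(*b))))"
```

```text
opening: 0.0228
tip in hole frame x,y,z mm [ 4.7722  0.3739 38.6281] dir 0.1063416702204837 0.015183142249148449 F hole frame [1.1, 3.1, -11.6] t 27.2
9 0.9640792540792541
(array([0.6343, 0.1877, 0.1866]), np.float64(0.12638539559277356))
(array([0.6565, 0.1553, 0.2829]), np.float64(0.12179204475672345))
(array([0.7278, 0.1916, 0.2299]), np.float64(0.12848418058989067))
(array([0.7435, 0.1612, 0.3231]), np.float64(0.12393462392615777))
```

View pics/f.png

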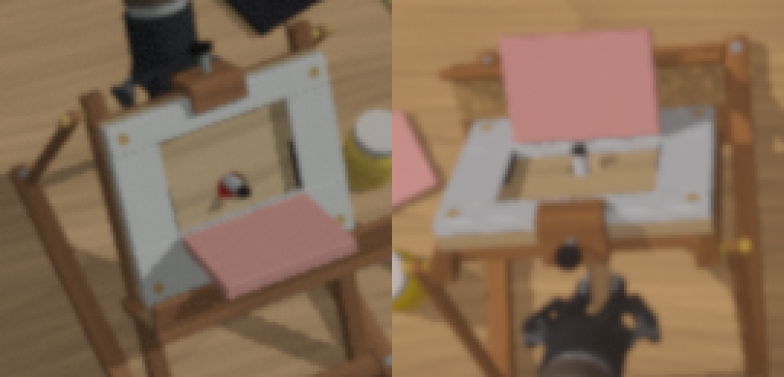

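```bash
python3 -c "
from mv import *
Tt=lambda u,v:((u-392)/2.9+120,v/2.9+95); Ss=lambda u,v:(u/2.9+250,v/2.9+130)
P=[]
for a,b in [((514,142),(300,195)),((659,134),(185,237)),((501,34),(355,240)),((650,28),(228,290))]:
    q=tri(ray('top',Tt(*a)),ray('scene',Ss(*b))); P.append(q[0]); print(q, 'hole frame',[round(float(1e3*(q[0]-H)@v)) for v in (XH,YH,ZH)])
P=np.array(P); u=(P[2]+P[3]-P[0]-P[1])/2; print(u,np.linalg.norm(u),'elev',np.degrees(np.arctan2(u[2],u[0])))
ft=r.sense()"
```

```text
(array([0.6382, 0.2464, 0.2095]), np.float64(0.001043339619802652)) hole frame [33, 67, 30]
(array([0.6479, 0.1107, 0.2117]), np.float64(0.006914198899785137)) hole frame [33, -69, 32]
(array([0.7278, 0.2503, 0.2657]), np.float64(0.003568328532819745)) hole frame [48, 65, 135]
(array([0.7369, 0.1144, 0.2593]), np.float64(0.0050138805427942905)) hole frame [54, -71, 131]
[0.0893 0.0038 0.0519] 0.10335804798224951 elev 30.17861904085964
```

```bash
python3 -c "
from mv import *
T=lambda u,v:((u-395)/2.6+105,v/2.6+95); S=lambda u,v:(u/2.6+250,v/2.6+135)
for n,a,b in [('boardlow-y',T(722,97),S(130,260)),('boardlow+y',T(508,98),S(318,190)),('front-y',T(735,45),S(120,265)),('front+y',T(482,65),S(355,183)),('bolt-y',T(742,42),S(144,393)),('bolt+y',T(520,52),S(350,311))]:
    q=tri(ray('top',a),ray('scene',b)); print(n,q,[round(float(1e3*(q[0]-H)@v)) for v in (XH,YH,ZH)])
"
python3 -m handwheel '[[0,0,-0.02,0,0.0],[0,0,-0.02,0,0.0],[0,0,-0.02,0,0.0],[0,0,-0.02,0,0.0],[0,0,0,0,0.0]]'
python3 -c "
from mv import *
where()
im=save('scene','s6.png');S=cv2.imread('pics/s4.png').astype(int); print(np.abs(S-im[:,:,::-1].astype(int))[195:235,305:375].mean())
for n in('ledge','cast_mid','cast'): print(n,[(e['xy'],round(e['confidence'],2)) for e in eyes.tip_of('scene',n)[:3]])"
```

```text
boardlow-y (array([0.6852, 0.0604, 0.1618]), np.float64(0.0019345436784303767)) [93, -122, 27]
boardlow+y (array([0.6771, 0.2948, 0.1818]), np.float64(0.0017855196472548725)) [81, 113, 44]
front-y (array([0.7208, 0.0356, 0.2368]), np.float64(0.011297278933409866)) [57, -148, 101]
front+y (array([0.7022, 0.3138, 0.2285]), np.float64(0.008061603432904553)) [62, 130, 94]
bolt-y (array([0.793 , 0.0487, 0.0159]), np.float64(0.005055651897552795)) [274, -140, 15]
bolt+y (array([0.7754, 0.3275, 0.0238]), np.float64(0.004445943376962149)) [267, 140, 19]
time_s: 27.8
eef_pos: [0.4535, 0.166, 0.0942]
orientation: [-0.025, 0.921, 0.029]
ft_force: [-0.5, -0.7, -1.4]
opening: 0.0223
tip in hole frame x,y,z mm [ -1.0644  -0.1141 -36.949 ] dir 0.09751900339749549 0.012729384437927028 F hole frame [0.7, -0.6, -1.3] t 27.8
2.0773809523809526
ledge []
cast_mid [([401.5, 218.8], 0.93), ([338.7, 214.9], 0.77)]
cast [([396.0, 219.3], 0.89), ([344.2, 210.0], 0.71)]
```

The ledge measures about x=90 mm in the hole frame, and the front board's top about x=58, z=90. The plaque therefore tipped over the front board with its lower edge still against the mould face, so it isn't standing on the ledge. I'll mend this with the rod: back out, go round to the -y side, lever the outer end up with the collar, and let the plaque slide down.

```bash
cat >> mv.py <<'E'
def plan(*W,turn=0):
    T=pose();R=T[:3,:3]@Ro.from_euler('x',turn,degrees=True).as_matrix(); a=T[:3,3]
    for b in W:
        d=R.T@(np.array(b)-a); n=int(np.ceil(np.linalg.norm(d)/.0495)); print(n,np.round(d/n,4)); a=np.array(b)
E
python3 -c "
from mv import *
plan((.345,.164,.12),(.325,.164,.42),(.43,-.13,.43))"
```

```text
3 [-0.0288  0.0005 -0.0251]
7 [-0.0357 -0.0004  0.0239]
7 [ 0.0072 -0.0427  0.0108]
```

```bash
python3 -m handwheel '[[-0.0288,0,-0.0251,0,0.0],[-0.0288,0,-0.0251,0,0.0],[-0.035,0,-0.035,0,0.0],[-0.0357,0,0.0239,0,0.0],[-0.0357,0,0.0239,0,0.0]]'
python3 -m handwheel '[[-0.0357,0,0.0239,0,0.0],[-0.0357,0,0.0239,0,0.0],[-0.0357,0,0.0239,0,0.0],[-0.0357,0,0.0239,0,0.0],[-0.0357,0,0.0239,0,0.0]]'
python3 -c "
from mv import *
dirs();plan((.43,-.13,.43))"
```

```text
time_s: 28.5
eef_pos: [0.3236, 0.1609, 0.2028]
orientation: [-0.026, 0.922, 0.031]
ft_force: [1.5, 2.4, 0.1]
opening: 0.0219
time_s: 29.0
eef_pos: [0.3128, 0.1641, 0.4212]
orientation: [-0.016, 0.916, 0.035]
ft_force: [0.6, 1.4, -0.4]
opening: 0.0223
pos [0.3128 0.1641 0.4212] x [ 0.6084  0.0215 -0.7933] z [0.7921 0.0444 0.6087] q [ 0.8881 -0.4784 -0.309   1.2727 -0.4763  0.7209]
xerr deg 2.6399726882356034 az of need 26.584662972347118 pos az 27.684082243616217
roll needed -0.11597914357188574
.05 outward there: [0.0277 0.0202 0.0364] up: [-0.0397 -0.0005  0.0304]
7 [ 0.0083 -0.0428  0.0122]
```

Move across, then roll −90° so the rod points to +y.

```bash
python3 -m handwheel '[[0.008,-0.043,0.012,0,0.0],[0.008,-0.043,0.012,0,0.0],[0.008,-0.043,0.012,0,0.0],[0.008,-0.043,0.012,0,0.0],[0.008,-0.043,0.012,0,0.0]]' |head -2
python3 -m handwheel '[[0.008,-0.043,0.012,0,0.0],[0.008,-0.043,0.012,0,0.0],[0,0,0,-8.5,0.0],[0,0,0,-8.5,0.0],[0,0,0,-8.5,0.0]]' | head -2
python3 -m handwheel '[[0,0,0,-8.5,0.0],[0,0,0,-8.5,0.0],[0,0,0,-8.5,0.0],[0,0,0,-8.5,0.0],[0,0,0,-8.5,0.0]]' |head -2
python3 -m handwheel '[[0,0,0,-8.5,0.0],[0,0,0,-8.5,0.0],[0,0,0,-4,0.0],[0,0,0,0,0.0],[0,0,0,0,0.0]]' |head -2
python3 -c "
from mv import *
dirs();p,d=tip();T=pose();print('tip-tcp',p-T[:3,3],d); o=p-.043*d-T[:3,3]; print('collar off',o)
# TCP targets for collar at given points
W=[np.array(c)-o for c in [(.745,.0,.38),(.745,.0,.205),(.745,.145,.205)]]; print(W); plan(*W)"
```

```text
time_s: 29.5
eef_pos: [0.3833, -0.0136, 0.4244]
time_s: 30.0
eef_pos: [0.4161, -0.0987, 0.4255]
time_s: 30.5
eef_pos: [0.4161, -0.0974, 0.4259]
time_s: 31.0
eef_pos: [0.416, -0.097, 0.4252]
pos [ 0.416  -0.097   0.4252] x [ 0.5994  0.0176 -0.8002] z [-0.0318  0.9995 -0.0019] q [-0.4122 -0.3932 -0.2711  1.0974  0.2591 -1.9356]
xerr deg 3.328334338009242 az of need 25.97414665988291 pos az -13.128081337503104
roll needed 88.86208153311958
.05 outward there: [ 0.0273 -0.0365  0.0205] up: [-0.04   -0.03   -0.0001]
tip-tcp [-0.0116  0.1518  0.0054] [-0.0125  0.9987 -0.0486]
collar off [-0.011   0.1089  0.0075]
[array([ 0.756 , -0.1089,  0.3725]), array([ 0.756 , -0.1089,  0.1975]), array([0.756 , 0.0361, 0.1975])]
7 [ 0.0351 -0.0343 -0.0032]
4 [0.035  0.0262 0.0001]
3 [ 0.0008 -0.0013  0.0483]
```

```bash
python3 -m handwheel '[[0.035,-0.034,-0.003,0,0.0],[0.035,-0.034,-0.003,0,0.0],[0.035,-0.034,-0.003,0,0.0],[0.035,-0.034,-0.003,0,0.0],[0.035,-0.034,-0.003,0,0.0]]' |head -2
python3 -m handwheel '[[0.035,-0.034,-0.003,0,0.0],[0.035,-0.034,-0.003,0,0.0],[0.035,0.026,0,0,0.0],[0.035,0.026,0,0,0.0],[0.035,0.026,0,0,0.0]]' | head -2
python3 -m handwheel '[[0.035,0.026,0,0,0.0],[0,0,0,0,0.0],[0,0,0,0,0.0],[0,0,0,0,0.0],[0,0,0,0,0.0]]' |head -4
python3 -c "
from mv import *
p,d=tip();print('tip',p,'collar',p-.043*d)
o=p-.043*d-pose()[:3,3]
plan(np.array((.745,.145,.205))-o)
im=save('scene','s7.png');im2=save('top','t7.png')
def proj(P,c):
    q=eyes.camera_params(c); x=np.linalg.inv(np.array(q['T']))@np.r_[P,1]; x=x[:3]*[1,-1,-1]; u=np.array(q['intrinsics'])@x; return u[:2]/u[2]
for c in('scene','top'): print(c,proj(p,c),[(e['xy'],round(e['confidence'],2)) for e in eyes.tip_of(c,'rod_tip')[:4]])
a=cv2.resize(im[150:280,250:385,::-1],None,fx=2.9,fy=2.9,interpolation=3);b=cv2.resize(im2[95:225,150:285,::-1],None,fx=2.9,fy=2.9,interpolation=3)
cv2.imwrite('pics/g.png',np.hstack([a,b]))
"
```

```text
time_s: 31.5
eef_pos: [0.6592, -0.1035, 0.3855]
time_s: 32.0
eef_pos: [0.7546, -0.1065, 0.2374]
time_s: 32.5
eef_pos: [0.7566, -0.107, 0.2013]
orientation: [-1.576, 0.922, 0.029]
ft_force: [0.1, 0.2, -0.9]
tip [0.7447 0.0449 0.2065] collar [0.7453 0.0019 0.2086]
3 [ 0.0018 -0.0006  0.0477]
scene [303.3994 247.7151] [([123.1, 227.6], 0.73), ([123.5, 196.1], 0.61), ([304.1, 245.1], 0.6)]
top [235.1659 107.6972] [([383.4, 269.8], 0.92), ([233.5, 108.2], 0.81), ([396.2, 226.5], 0.59)]
```

View pics/g.png

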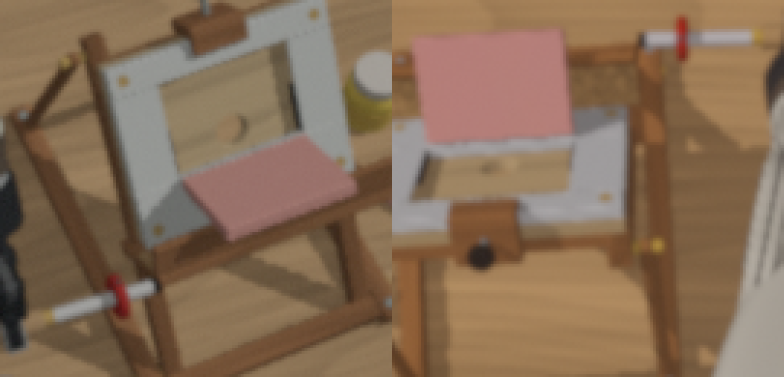

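Scene shows the tip clear of the front board end (crop (157,285)), pointing under the plaque's outer end. I slide in 10 mm farther out, then lift.

```bash
python3 -c "
from mv import *
p,d=tip();o=p-.043*d-pose()[:3,3]
C=[(.757,.01,.208),(.757,.148,.208),(.750,.148,.235),(.735,.148,.255),(.715,.148,.268),(.69,.148,.278),(.665,.148,.283),(.645,.148,.283)]
R=pose()[:3,:3]; a=p-.043*d
for c in C:
    print(c,np.round(R.T@(np.array(c)-a),4)); a=np.array(c)
"
```

```text
(0.757, 0.01, 0.208) [ 0.0063 -0.0125  0.0072]
(0.757, 0.148, 0.208) [ 0.0026 -0.0039  0.1379]
(0.75, 0.148, 0.235) [-0.0258 -0.0106  0.0002]
(0.735, 0.148, 0.255) [-0.025  -0.      0.0005]
(0.715, 0.148, 0.268) [-0.0224  0.0082  0.0006]
(0.69, 0.148, 0.278) [-0.023   0.014   0.0008]
(0.665, 0.148, 0.283) [-0.019   0.017   0.0008]
(0.645, 0.148, 0.283) [-0.012   0.016   0.0007]
```

```bash
python3 -m handwheel '[[0.006,-0.0125,0.007,0,0.0],[0.001,-0.001,0.04,0,0.0],[0.001,-0.001,0.04,0,0.0],[0.001,-0.001,0.04,0,0.0],[0,0,0.018,0,0.0]]' |tail -2
python3 -c "
from mv import *
p,d=tip();print('collar',p-.043*d)"
python3 -m handwheel '[[-0.006,-0.003,0,0,0.0],[-0.007,-0.003,0,0,0.0],[-0.007,-0.003,0,0,0.0],[-0.006,-0.002,0,0,0.0],[0,0,0,0,0.0]]' |tail -2
python3 -c "
from mv import *
p,d=tip();print('collar',p-.043*d)"
python3 -m handwheel '[[-0.008,0,0,0,0.0],[-0.008,0,0,0,0.0],[-0.009,0,0,0,0.0],[0,0,0,0,0.0],[0,0,0,0,0.0]]' |tail -2
python3 -c "
from mv import *
p,d=tip();print('collar',p-.043*d)
im=save('scene','s8.png');im2=save('top','t8.png')
a=cv2.resize(im[150:280,250:385,::-1],None,fx=2.9,fy=2.9,interpolation=3);b=cv2.resize(im2[95:225,150:285,::-1],None,fx=2.9,fy=2.9,interpolation=3)
cv2.imwrite('pics/h.png',np.hstack([a,b]))"
```

```text
ft_force: [-2.2, -42.7, 2.1]
opening: 0.0221
collar [0.7567 0.1444 0.2048]
ft_force: [-0.2, 0.2, -0.9]
opening: 0.0221
collar [0.7493 0.148  0.2346]
ft_force: [2.2, 0.1, -2.4]
opening: 0.0228
collar [0.7341 0.1475 0.2536]
```

View pics/h.png

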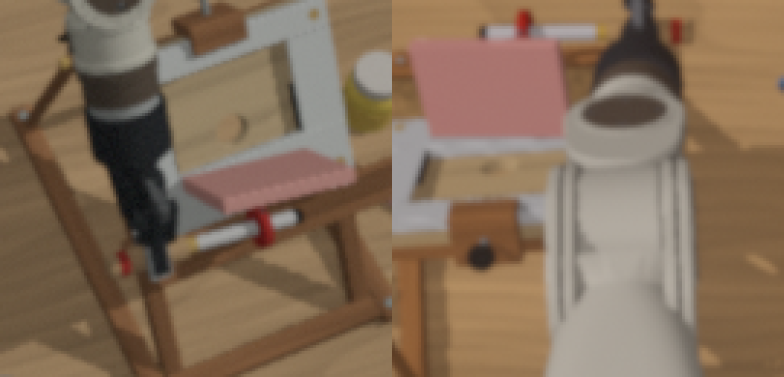

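The plaque's outer end has started to rise on the collar (scene crop (262,228)). I keep following the arc.

```bash
python3 -m handwheel '[[-0.008,0.002,0,0,0.0],[-0.008,0.003,0,0,0.0],[-0.007,0.003,0,0,0.0],[-0.006,0.004,0,0,0.0],[-0.006,0.004,0,0,0.0]]' |tail -2
python3 -m handwheel '[[-0.006,0.004,0,0,0.0],[-0.005,0.004,0,0,0.0],[-0.005,0.004,0,0,0.0],[-0.005,0.004,0,0,0.0],[0,0,0,0,0.0]]' |tail -2
python3 -c "
from mv import *
p,d=tip();print('collar',p-.043*d)
im=save('scene','s9.png');im2=save('top','t9.png')
a=cv2.resize(im[150:280,250:385,::-1],None,fx=2.9,fy=2.9,interpolation=3);b=cv2.resize(im2[95:225,150:285,::-1],None,fx=2.9,fy=2.9,interpolation=3)
cv2.imwrite('pics/i.png',np.hstack([a,b]))"
```

```text
ft_force: [1.1, 0.2, -0.8]
opening: 0.0225
ft_force: [0.4, 0.2, -0.3]
opening: 0.0222
collar [0.6741 0.1453 0.2787]
```

View pics/i.png

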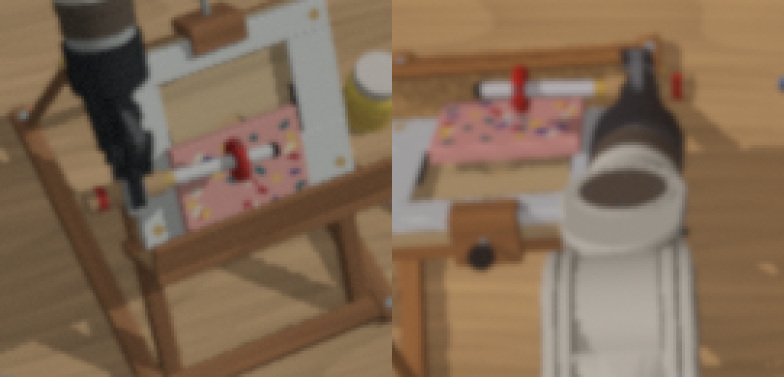

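The plaque now stands upright against the mould face, chips outward and lower edge down behind the front board (scene crop (240,165)). I withdraw the rod outward, then toward -y, and check what's behind the robot.

```bash
python3 -m handwheel '[[0,-0.02,0,0,0.0],[0,-0.03,0,0,0.0],[0,-0.03,0,0,0.0],[-0.01,0,-0.04,0,0.0],[-0.01,0,-0.045,0,0.0]]' |head -4
python3 -m handwheel '[[-0.01,0,-0.045,0,0.0],[-0.01,0,-0.045,0,0.0],[-0.035,0,-0.035,0,0.0],[-0.035,0,-0.035,0,0.0],[-0.035,0,-0.035,0,0.0]]' |head -4
python3 -c "
from mv import *
dirs()
im=save('scene','s10.png')
for n in('cast_mid','cast'): print(n,[(e['xy'],round(e['confidence'],2)) for e in eyes.tip_of('scene',n)[:3]])
im2=save('top','t10.png')
for n in('cast_mid',): print(n,[(e['xy'],round(e['confidence'],2)) for e in eyes.tip_of('top',n)[:3]])
def proj(P,c):
    q=eyes.camera_params(c); x=np.linalg.inv(np.array(q['T']))@np.r_[P,1]; x=x[:3]*[1,-1,-1]; u=np.array(q['intrinsics'])@x; return u[:2]/u[2]
print(proj((-.69,-.58,.3),'scene'),proj((-.5,-.42,.45),'scene'),proj((-.3,-.3,.5),'scene'))
for z in(-.75,):print([atz('scene',u,z) for u in((10,45),(110,15),(2,20))])
plan((.45,-.30,.48),(.1,-.45,.48),(-.35,-.33,.45))
"
```

```text
time_s: 35.9
eef_pos: [0.7422, -0.0455, 0.3349]
orientation: [-1.574, 0.929, 0.036]
ft_force: [0.1, -1.0, -1.1]
time_s: 36.4
eef_pos: [0.6722, -0.2455, 0.4358]
orientation: [-1.573, 0.93, 0.031]
ft_force: [0.8, -1.4, -1.1]
pos [ 0.6722 -0.2455  0.4358] x [ 0.5978  0.0188 -0.8015] z [-0.0336  0.9994 -0.0016] q [-0.4731  0.2177  0.3037  1.0781  0.2933 -1.9901]
xerr deg 3.4161093118026584 az of need 23.75627498431475 pos az -20.064428825725564
roll needed 88.92572250358516
.05 outward there: [ 0.0277 -0.0372  0.0186] up: [-0.0401 -0.0299 -0.0001]
cast_mid [([327.3, 208.7], 0.84), ([397.6, 221.2], 0.57)]
cast [([335.1, 204.7], 0.93), ([396.0, 218.6], 0.86)]
cast_mid [([123.3, 149.9], 0.62), ([188.2, 140.0], 0.56)]
[ 24.6478 -35.4733] [ 57.6779 -52.5658] [ 96.343  -39.6193]
[array([-1.603 , -1.0326, -0.75  ]), array([-1.692 , -0.3531, -0.75  ]), array([-1.875 , -1.0701, -0.75  ])]
5 [-0.0341  0.0306 -0.0097]
8 [-0.0265  0.0356 -0.0173]
10 [-0.0242  0.0375  0.0135]
```

```bash
python3 -m handwheel '[[0,0,0,8.5,0.0],[0,0,0,8.5,0.0],[0,0,0,8.5,0.0],[0,0,0,8.5,0.0],[0,0,0,8.5,0.0]]' |head -2
python3 -m handwheel '[[0,0,0,8.5,0.0],[0,0,0,8.5,0.0],[0,0,0,8.5,0.0],[0,0,0,8.5,0.0],[0,0,0,8.5,0.0]]' |head -2
python3 -c "
from mv import *
dirs()
plan((.40,-.36,.46),(.1,-.45,.46),(-.35,-.36,.36))
"
```

```text
time_s: 37.15
eef_pos: [0.6733, -0.2415, 0.4324]
time_s: 37.65
eef_pos: [0.6733, -0.2414, 0.4323]
pos [ 0.6733 -0.2414  0.4323] x [ 0.5949  0.0225 -0.8035] z [0.7974 0.1101 0.5934] q [-0.4667  0.2187  0.298   1.0747  0.2918 -0.4975]
xerr deg 3.550979791485504 az of need 18.492496534667108 pos az -19.7268203034248
roll needed 3.6341167014304037
.05 outward there: [0.0286 0.0109 0.0396] up: [-0.0402 -0.0024  0.0297]
7 [-0.0268 -0.013  -0.0307]
7 [-0.0258 -0.0084 -0.0356]
10 [-0.0185  0.014  -0.0408]
```

```bash
python3 -m handwheel '[[-0.027,-0.013,-0.031,0,0.0],[-0.027,-0.013,-0.031,0,0.0],[-0.027,-0.013,-0.031,0,0.0],[-0.027,-0.013,-0.031,0,0.0],[-0.027,-0.013,-0.031,0,0.0]]' |head -2
python3 -m handwheel '[[-0.027,-0.013,-0.031,0,0.0],[-0.027,-0.013,-0.031,0,0.0],[-0.026,-0.0084,-0.0356,0,0.0],[-0.026,-0.0084,-0.0356,0,0.0],[-0.026,-0.0084,-0.0356,0,0.0]]' |head -2
python3 -m handwheel '[[-0.026,-0.0084,-0.0356,0,0.0],[-0.026,-0.0084,-0.0356,0,0.0],[-0.026,-0.0084,-0.0356,0,0.0],[-0.026,-0.0084,-0.0356,0,0.0],[0,0,0,0,0.0]]' |head -2
python3 -c "
from mv import *
dirs()
plan((-.35,-.36,.36))
"
```

```text
time_s: 38.15
eef_pos: [0.475, -0.3273, 0.4525]
time_s: 38.65
eef_pos: [0.2674, -0.4008, 0.461]
time_s: 39.15
eef_pos: [0.0928, -0.4553, 0.4594]
pos [ 0.0928 -0.4553  0.4594] x [ 0.5974  0.0214 -0.8016] z [0.7957 0.1082 0.5959] q [-1.7601  0.2116  0.3962  1.9204  0.6221 -1.9288]
xerr deg 3.391985118829896 az of need 20.689063808187235 pos az -78.47765592444243
roll needed 3.531734069180704
.05 outward there: [0.0283 0.0129 0.0391] up: [-0.0401 -0.0024  0.0298]
10 [-0.0183  0.0144 -0.0401]
```

```bash
for i in 1 2; do python3 -m handwheel '[[-0.012,0.0148,-0.045,0,0.0],[-0.012,0.0148,-0.045,0,0.0],[-0.012,0.0148,-0.045,0,0.0],[-0.012,0.0148,-0.045,0,0.0],[-0.012,0.0148,-0.045,0,0.0]]' |head -2;done
cat >> mv.py <<'E'
def lvl(a=16.5):
    T=pose();R=T[:3,:3];a=np.radians(a);u=np.array([np.cos(a),np.sin(a),0]);h=R[:,0]
    print('pos',T[:3,3],'xh',h,'q',np.array(r.sense()['qpos']),'x along rod az',h@u,'posaz',np.degrees(np.arctan2(T[1,3],T[0,3])))
    w=T[:3,3].copy();w[2]=0;w/=np.linalg.norm(w); print('outward .05',.05*R.T@w,'up',.05*R.T@[0,0,1.])
    # roll to bring rod direction to azimuth a, resulting elevation
    best=min(np.arange(-180,180,.5),key=lambda t:-(R@Ro.from_euler('x',t,degrees=True).as_matrix()@dT)@u)
    d=R@Ro.from_euler('x',best,degrees=True).as_matrix()@dT; print('roll',best,'el',np.degrees(np.arcsin(d[2])),'az',np.degrees(np.arctan2(d[1],d[0])))
E
python3 -c "
from mv import *
lvl()"
```

```text
time_s: 39.65
eef_pos: [-0.1262, -0.4066, 0.3711]
time_s: 40.15
eef_pos: [-0.3488, -0.3612, 0.2809]
pos [-0.3488 -0.3612  0.2809] xh [ 0.5987  0.0213 -0.8007] q [-2.5355  0.6753  0.6139  2.0713  0.3294 -2.7557] x along rod az 0.5800558338803458 posaz -133.99462458786255
outward .05 [-0.0216 -0.032  -0.0318] up [-0.04   -0.0027  0.0298]
roll -12.0 el 32.035898123998926 az 23.161457480046327
```

```bash
python3 -m handwheel '[[-0.021,-0.032,-0.031,0,0.0],[-0.021,-0.032,-0.031,0,0.0],[-0.021,-0.032,-0.031,0,0.0],[-0.021,-0.032,-0.031,0,0.0],[-0.021,-0.032,-0.031,0,0.0]]'
python3 -c "
from mv import *
lvl()"
```

```text
time_s: 40.65
eef_pos: [-0.4395, -0.4949, 0.2193]
orientation: [-0.213, 1.016, -0.115]
ft_force: [0.2, -0.0, -0.4]
opening: 0.022
pos [-0.4395 -0.4949  0.2193] xh [ 0.5231 -0.0606 -0.8501] q [-2.4689  1.0211  1.185   2.1466  0.3826 -2.6479] x along rod az 0.48438732194616835 posaz -131.60376820404093
outward .05 [-0.0151 -0.0349 -0.0325] up [-0.0425 -0.0056  0.0257]
roll -13.5 el 25.42592254548043 az 22.90185822073087
```

```bash
python3 -m handwheel '[[-0.022,-0.033,-0.024,0,0.0],[-0.022,-0.033,-0.024,0,0.0],[-0.022,-0.033,-0.024,0,0.0],[-0.022,-0.033,-0.024,0,0.0],[-0.022,-0.033,-0.024,0,0.0]]'
python3 -c "
from mv import *
lvl()"
```

```text
time_s: 41.15
eef_pos: [-0.4456, -0.5246, 0.2462]
orientation: [-0.352, 1.038, -0.277]
ft_force: [-0.9, 0.8, -0.1]
opening: 0.0222
pos [-0.4456 -0.5246  0.2462] xh [ 0.4886 -0.1391 -0.8613] q [-2.4595  1.0212  1.2732  2.1492  0.4291 -2.6055] x along rod az 0.42899700185971684 posaz -130.34676047308488
outward .05 [-0.0105 -0.0366 -0.0324] up [-0.0431 -0.0088  0.0238]
roll -15.5 el 21.494759975523955 az 23.64690534747136
```

```bash
python3 -c "
from mv import *
R=pose()[:3,:3]; print(.047*R.T@[-.766,-.643,-.15])"
python3 -m handwheel '[[-0.006,-0.034,-0.034,0,0.0],[-0.006,-0.034,-0.034,0,0.0],[-0.006,-0.034,-0.034,0,0.0],[-0.006,-0.034,-0.034,0,0.0],[-0.006,-0.034,-0.034,0,0.0]]'
python3 -c "
from mv import *
lvl()"
```

```text
[-0.0073 -0.0275 -0.0381]
time_s: 41.65
eef_pos: [-0.4458, -0.5307, 0.2256]
orientation: [-0.367, 0.978, -0.298]
ft_force: [-0.0, -0.2, -2.0]
opening: 0.022
pos [-0.4458 -0.5307  0.2256] xh [ 0.534  -0.1637 -0.8295] q [-2.4722  1.0609  1.2739  2.1489  0.4777 -2.6315] x along rod az 0.4654647142572572 posaz -130.0341443073711
outward .05 [-0.0109 -0.0372 -0.0316] up [-0.0415 -0.01    0.0261]
roll -17.0 el 23.231149458770222 az 25.82113477407423
```

```bash
python3 -c "
from mv import *
plan((-.34,-.42,.35),(-.29,-.34,.55))"
```

```text
4 [-0.0162  0.0206  0.0418]
5 [-0.0305  0.0075  0.0312]
```

```bash
python3 -m handwheel '[[-0.016,0.0206,0.042,0,0.0],[-0.016,0.0206,0.042,0,0.0],[-0.016,0.0206,0.042,0,0.0],[-0.016,0.0206,0.042,0,0.0],[-0.0305,0.0075,0.031,0,0.0]]' |head -2
python3 -c "
from mv import *
lvl()"
python3 -m handwheel '[[-0.0305,0.0075,0.031,0,0.0],[-0.0305,0.0075,0.031,0,0.0],[-0.0305,0.0075,0.031,0,0.0],[-0.0305,0.0075,0.031,0,0.0],[0,0,0,0,0.0]]' |head -2
python3 -c "
from mv import *
lvl()"
```

```text
time_s: 42.15
eef_pos: [-0.3295, -0.4055, 0.3864]
pos [-0.3295 -0.4055  0.3864] xh [ 0.5385 -0.1595 -0.8274] q [-2.5146  0.562   0.7294  2.1307  0.4613 -2.6763] x along rod az 0.4709967723768222 posaz -129.0954240585888
outward .05 [-0.0108 -0.0377 -0.031 ] up [-0.0414 -0.0098  0.0263]
roll -17.0 el 23.62098832827323 az 25.815827549193305
time_s: 42.65
eef_pos: [-0.2521, -0.3441, 0.4764]
pos [-0.2521 -0.3441  0.4764] xh [ 0.4695 -0.2227 -0.8544] q [-2.5304  0.2833  0.5704  2.1497  0.4687 -2.6523] x along rod az 0.3868847524222841 posaz -126.22976620589397
outward .05 [-0.0049 -0.0394 -0.0304] up [-0.0427 -0.0123  0.0229]
roll -17.5 el 18.35975141970205 az 24.45905059737903
```

```bash
python3 -c "
from mv import *
R=pose()[:3,:3]; w=np.array([-.8,-.2,.56]);print(.048*R.T@(w/np.linalg.norm(w)))"
```

```text
[-0.039  -0.0164 -0.0227]
```

```bash
python3 -m handwheel '[[-0.039,-0.0164,-0.0227,0,0.0],[-0.039,-0.0164,-0.0227,0,0.0],[-0.039,-0.0164,-0.0227,0,0.0],[-0.039,-0.0164,-0.0227,0,0.0],[-0.039,-0.0164,-0.0227,0,0.0]]' |head -2
python3 -c "
from mv import *
lvl()
R=pose()[:3,:3]; w=np.array([-.8,-.2,.56]);print(.048*R.T@(w/np.linalg.norm(w)))"
```

```text
time_s: 43.15
eef_pos: [-0.3751, -0.389, 0.4779]
pos [-0.3751 -0.389   0.4779] xh [ 0.3593 -0.3186 -0.8771] q [-2.5984  0.4786  0.8951  2.1488  0.4763 -2.6465] x along rod az 0.25402600178841833 posaz -133.95579307422153
outward .05 [-0.001  -0.0359 -0.0348] up [-0.0439 -0.0161  0.0178]
roll -18.5 el 10.802979370330727 az 21.54506952571258
[-0.0344 -0.0198 -0.0269]
```

```bash
python3 -m handwheel '[[-0.034,-0.021,-0.027,0,0.0],[-0.034,-0.021,-0.027,0,0.0],[-0.034,-0.021,-0.027,0,0.0],[-0.034,-0.021,-0.027,0,0.0],[-0.034,-0.021,-0.027,0,0.0]]' |head -2
python3 -c "
from mv import *
lvl()
R=pose()[:3,:3]; w=np.array([-.8,-.2,.56]);print(.048*R.T@(w/np.linalg.norm(w)))"
```

```text
time_s: 43.65
eef_pos: [-0.4748, -0.4191, 0.492]
pos [-0.4748 -0.4191  0.492 ] xh [ 0.2246 -0.4257 -0.8766] q [-2.6511  0.6346  1.2155  2.149   0.5021 -2.6158] x along rod az 0.09444365024464954 posaz -138.56353338651442
outward .05 [ 0.0057 -0.0331 -0.037 ] up [-0.0438 -0.0209  0.012 ]
roll -19.0 el 2.3615909991886466 az 17.6273460779116
[-0.0282 -0.0232 -0.0311]
```

```bash
python3 -c "
from mv import *
plan((.1,-.45,.45),(.40,-.24,.28))"
```

```text
12 [0.0149 0.0032 0.0456]
9 [0.0141 0.0318 0.0283]
```

```bash
for i in 1 2; do python3 -m handwheel '[[0.0149,0.0032,0.0456,0,0.0],[0.0149,0.0032,0.0456,0,0.0],[0.0149,0.0032,0.0456,0,0.0],[0.0149,0.0032,0.0456,0,0.0],[0.0149,0.0032,0.0456,0,0.0]]' |head -2; done
python3 -m handwheel '[[0.0149,0.0032,0.0456,0,0.0],[0.0149,0.0032,0.0456,0,0.0],[0.0141,0.0318,0.0283,0,0.0],[0.0141,0.0318,0.0283,0,0.0],[0.0141,0.0318,0.0283,0,0.0]]' |head -2
python3 -c "
from mv import *
lvl();plan((.39,-.25,.28))"
```

```text
time_s: 44.15
eef_pos: [-0.2468, -0.4315, 0.477]
time_s: 44.65
eef_pos: [-0.0073, -0.4439, 0.4594]
time_s: 45.15
eef_pos: [0.1878, -0.3781, 0.3944]
pos [ 0.1878 -0.3781  0.3944] xh [ 0.2215 -0.4237 -0.8783] q [-1.1206 -0.3314 -0.2422  1.1618  0.015  -1.0832] x along rod az 0.09203231497339442 posaz -63.583999854913415
outward .05 [ 0.0239 -0.0387  0.0207] up [-0.0439 -0.0208  0.0118]
roll -19.0 el 2.1926297251870284 az 17.6482383011163
6 [0.0152 0.03   0.0287]
```

```bash
python3 -m handwheel '[[0.0152,0.03,0.0287,0,0.0],[0.0152,0.03,0.0287,0,0.0],[0.0152,0.03,0.0287,0,0.0],[0.0152,0.03,0.0287,0,0.0],[0.0152,0.03,0.0287,0,0.0]]' |head -2
python3 -m handwheel '[[0.0152,0.03,0.0287,0,0.0],[0,0,0,-8.5,0.0],[0,0,0,-8.5,0.0],[0,0,0,-1,0.0],[0,0,0,0,0.0]]' |head -2
python3 -c "
from mv import *
lvl()
def proj(P,c):
    q=eyes.camera_params(c); x=np.linalg.inv(np.array(q['T']))@np.r_[P,1]; x=x[:3]*[1,-1,-1]; u=np.array(q['intrinsics'])@x; return u[:2]/u[2]
p,d=tip(); print('tip',p,d)
ims=[]
for c in('top','scene'):
    ims.append(save(c,c+'11.png'))
    for n,P in(('rod_tip',p),('rod_mid',p-.1*d)):
        print(c,n,proj(P,c),[(e['xy'],round(e['confidence'],2)) for e in eyes.tip_of(c,n)[:4]])
a=cv2.resize(ims[0][130:250,260:390,::-1],None,fx=3,fy=3,interpolation=3);b=cv2.resize(ims[1][130:250,240:370,::-1],None,fx=3,fy=3,interpolation=3)
cv2.imwrite('pics/j.png',np.hstack([a,b]))
"
```

```text
time_s: 45.65
eef_pos: [0.3564, -0.2714, 0.299]
time_s: 46.15
eef_pos: [0.3889, -0.2518, 0.2809]
pos [ 0.3889 -0.2518  0.2809] xh [ 0.2203 -0.4253 -0.8778] q [-0.3641 -0.1533 -0.3978  0.9397 -0.3247 -0.7068] x along rod az 0.0904205669534305 posaz -32.921219090253906
outward .05 [ 0.0208 -0.0325  0.0318] up [-0.0439 -0.0235  0.0047]
roll -1.0 el 2.1542179059466986 az 17.523612894666133
tip [ 0.5312 -0.2014  0.3019] [0.9571 0.2861 0.0458]
top rod_tip [328.8798 179.3133] [([396.2, 225.0], 0.77), ([384.5, 269.0], 0.61), ([327.8, 179.1], 0.58)]
top rod_mid [340.2267 217.3702] [([336.7, 215.4], 0.78), ([414.3, 205.7], 0.75), ([362.4, 287.6], 0.71), ([330.0, 208.3], 0.34)]
scene rod_tip [196.3818 191.8329] [([121.8, 227.6], 0.77), ([123.8, 198.2], 0.71), ([330.5, 208.1], 0.71), ([198.6, 188.9], 0.66)]
scene rod_mid [178.6024 168.3116] [([139.6, 175.7], 0.66), ([179.1, 170.6], 0.53)]
```

View pics/j.png

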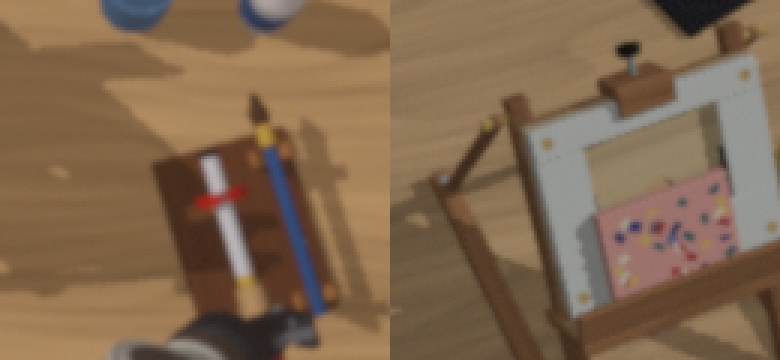

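Top crop: the rod (tip (208,155)) is parallel to the brush over its lane. Scene crop: the plaque stands behind the front board, leaning on the mould. I lower the rod.

```bash
python3 -c "
from mv import *
R=pose()[:3,:3]
A=[np.array(g)-R@gT for g in((.4242,-.2666,.10),(.4242,-.2666,.064))]; plan(*A)"
```

```text
5 [0.038  0.0132 0.0029]
1 [ 0.0316  0.017  -0.0035]
```

```bash
python3 -m handwheel '[[0.038,0.0132,0.0029,0,0.0],[0.038,0.0132,0.0029,0,0.0],[0.038,0.0132,0.0029,0,0.0],[0.038,0.0132,0.0029,0,0.0],[0.038,0.0132,0.0029,0,0.0]]' |head -4
python3 -m handwheel '[[0,0,0,0,0.0],[0,0,0,0,0.0],[0,0,0,0,0.0],[0,0,0,0,0.0],[0,0,0,0,0.0]]' |head -4
python3 -c "
from mv import *
R=pose()[:3,:3]
p,d=tip(); print('grip',p-.155*d,d)
A=[np.array(g)-R@gT for g in((.4242,-.2666,.063),)]; plan(*A)
for c in('top','scene'):
    eyes.grab_frame(c)
    print(c,[(e['xy'],round(e['confidence'],2),atz(c,e['xy'],.1)) for e in eyes.tip_of(c,'rod_tip')[:4]],p,[(e['xy'],round(e['confidence'],2),atz(c,e['xy'],.06)) for e in eyes.tip_of(c,'lane')[:2]])"
```

```text
time_s: 46.95
eef_pos: [0.431, -0.2728, 0.0849]
orientation: [-1.368, 1.068, -1.089]
ft_force: [0.0, -0.2, -0.7]
time_s: 47.45
eef_pos: [0.4317, -0.2728, 0.0881]
orientation: [-1.365, 1.066, -1.085]
ft_force: [-0.5, 0.2, -0.6]
grip [ 0.4255 -0.2667  0.102 ] [0.9563 0.2881 0.05  ]
1 [ 0.0338  0.0188 -0.0051]
top [([380.2, 269.5], 0.94, array([ 0.2899, -0.3853,  0.1   ])), ([396.2, 228.2], 0.78, array([ 0.4122, -0.4354,  0.1   ])), ([325.5, 176.0], 0.57, array([ 0.5677, -0.2253,  0.1   ]))] [ 0.5738 -0.222   0.1097] [([329.1, 208.2], 0.93, array([ 0.4725, -0.2422,  0.06  ]))]
scene [([124.7, 226.4], 0.86, array([ 0.4598, -0.4378,  0.1   ])), ([202.6, 233.6], 0.59, array([ 0.5603, -0.2104,  0.1   ])), ([126.3, 197.7], 0.53, array([ 0.3571, -0.414 ,  0.1   ]))] [ 0.5738 -0.222   0.1097] [([183.1, 220.2], 0.96, array([ 0.4734, -0.2569,  0.06  ])), ([183.2, 216.3], 0.55, array([ 0.4594, -0.2532,  0.06  ]))]
```

```bash
python3 -m handwheel '[[0.009,0.005,-0.002,0,0.0],[0.009,0.005,-0.001,0,0.0],[0.008,0.0045,-0.001,0,0.0],[0.006,0.0035,-0.001,0,0.0],[0,0,0,0,0.0]]' |sed -n '2p;4p'
python3 -m handwheel '[[0,0,0,0,0.0],[0,0,0,0,0.0],[0,0,0,0,0.0],[0,0,0,0,0.0],[0,0,0,0,0.0]]' |sed -n '2p;4p'
python3 -c "
from mv import *
p,d=tip(); print('grip',p-.155*d,'mid',p-.1*d,d)"
```

```text
eef_pos: [0.4282, -0.2718, 0.0475]
ft_force: [-0.1, -0.3, -0.5]
eef_pos: [0.429, -0.2722, 0.0489]
ft_force: [0.3, -0.3, -0.3]
grip [ 0.4229 -0.2661  0.0629] mid [ 0.4755 -0.2502  0.0654] [0.9565 0.288  0.0468]
```

```bash
python3 -m handwheel '[[0.0015,0.0008,0,0,0.0],[0,0,0,0,0.0],[0,0,0,0,0.03],[0,0,0,0,0.04],[0,0,0,0,0.05]]' |tail -2
python3 -m handwheel '[[0,0,0,0,0.055],[0,0,0,0,0.055],[0,0,0,0,0.055],[0,0,0,0,0.055],[-0.01,0,0,0,0.055]]' |tail -2
python3 -m handwheel '[[-0.02,0,0,0,0.055],[-0.03,0,0,0,0.055],[-0.035,0,0,0,0.055],[-0.035,0,0,0,0.055],[-0.04,0,0,0,0.055]]'|tail -2
python3 - <<'E'
from mv import *
T=pose();print(T[:3,3]);save('wrist','w9.png')
for n in('rod_grip','rod_tip','rod_mid','lane','brush'):
    for e in eyes.tip_of('wrist',n)[:2]: print(n,np.round(e['xy'],1),round(e['confidence'],2),atz('wrist',e['xy'],.06,T))
E
```

```text
ft_force: [0.0, -0.1, 0.8]
opening: 0.0498
ft_force: [-0.5, 0.3, 0.6]
opening: 0.055
ft_force: [1.8, 0.0, 0.1]
opening: 0.0547
[ 0.39   -0.1988  0.1973]
rod_grip [115.9 153.4] 0.85 [ 0.494  -0.5036  0.06  ]
rod_grip [258.8 176.5] 0.71 [ 0.4217 -0.26    0.06  ]
rod_tip [153.7 108.7] 0.96 [ 0.3968 -0.4258  0.06  ]
rod_tip [257.  279.4] 0.85 [ 0.5739 -0.2221  0.06  ]
rod_mid [128.2 139.9] 0.97 [ 0.4597 -0.4749  0.06  ]
rod_mid [256.  218.7] 0.81 [ 0.4785 -0.2488  0.06  ]
lane [256.5 217.3] 0.73 [ 0.4761 -0.2487  0.06  ]
```

```bash
python3 -m handwheel '[[-0.04,0,0,0,0.055],[-0.045,0,-0.02,0,0.055],[-0.04,0,-0.03,0,0.055],[-0.035,0,-0.035,0,0.055],[-0.02,0,-0.04,0,0.055]]'|head -2
python3 -m handwheel '[[0,0,-0.04,0,0.055],[0,0,-0.04,0,0.055],[0,0,0,0,0.055],[0,0,0,0,0.055],[0,0,0,0,0.055]]'|head -4
python3 - <<'E'
from mv import *
t=save('top','tF.png').astype(int); s=save('scene','sF.png').astype(int)
L=lambda f:cv2.imread('pics/'+f)[:,:,::-1].astype(int)
d=lambda a,b,y0,y1,x0,x1:np.abs(a-b)[y0:y1,x0:x1].mean()
print('rest diff scene',d(s,L('s0.png'),195,262,142,215),'top',d(t,L('t0.png'),160,245,308,375),'mug/bottle top',d(t,L('t0.png'),105,145,280,370),'tub',d(t,L('t0.png'),178,205,100,130))
print('plaque since release scene',d(s,L('scene11.png'),180,240,300,375))
red=lambda im,y0,y1,x0,x1:[ (np.argwhere((im[y0:y1,x0:x1,0]>130)&(im[y0:y1,x0:x1,1]<60)).mean(0)+[y0,x0]).tolist()]
print('collar px scene',red(L('s0.png'),195,262,142,215),red(s,195,262,142,215))
a=eyes.tip_of('scene','cast_mid')[:2]; l=eyes.tip_of('scene','rod_mid')[:3]; b=eyes.tip_of('top','cast_mid')[:3]
print(a,b,l)
for e in b:
    q=tri(ray('top',e['xy']),ray('scene',a[0]['xy'])); print(q,[round(float(1e3*(q[0]-H)@v)) for v in (XH,YH,ZH)])
E
```

```text
time_s: 51.05
eef_pos: [0.2319, -0.1598, 0.3429]
time_s: 51.55
eef_pos: [0.1621, -0.1827, 0.334]
orientation: [-1.372, 1.072, -1.091]
ft_force: [0.7, -0.6, 0.4]
rest diff scene 1.4172289238737819 top 0.8128182616330114 mug/bottle top 0.5273148148148148 tub 0.43292181069958846
plaque since release scene 1.874074074074074
collar px scene [[215.0, 185.5]] [[210.0, 181.66666666666666]]
[{'xy': [327.0, 209.2], 'confidence': 0.79}, {'xy': [398.9, 221.5], 'confidence': 0.71}] [{'xy': [121.7, 150.0], 'confidence': 0.85}, {'xy': [186.8, 141.4], 'confidence': 0.74}] [{'xy': [185.4, 220.5], 'confidence': 0.74}, {'xy': [142.6, 175.0], 'confidence': 0.72}, {'xy': [107.6, 252.4], 'confidence': 0.69}]
(array([0.621 , 0.2678, 0.1778]), np.float64(0.19305954387045005)) [48, 89, -3]
(array([0.6465, 0.1702, 0.1962]), np.float64(0.020835956005066412)) [46, -10, 24]
```

```bash
python3 -c "
from workcell import r
print(r.sign_off(), r.sense()['time_s'])"
```

```text
the job is handed in; nothing more can be done
the job is handed in; nothing more can be done
```

The job is handed in at about 52 s. The plaque is out of its mould and stands on the ledge, and the rod is back in its own lane.

- **Push:** I took the rod from the rest and pushed its tip through the hole to about 38 mm, with roughly 12 N on the rod. The plaque came free.
- **Slip and mend:** The plaque tipped outward over the ledge's front board instead of sliding straight down. I went round to the -y side and levered it up with the rod's collar. It then stood chips outward, leaning on the mould face with its lower edge behind the front board. I saw no contact between the robot's hand and the plaque.
- **Rod:** I laid it back and withdrew the hand.

**Last checks:**
- **Rest, mug, bottle and tub:** The camera views of all four match the starting pictures almost exactly. The brush lies within that unchanged view of the rest. The wrist camera put the middle of the rod about 2 mm from its lane.
- **Collar:** A rough colour check in the scene camera put the rod's red collar about 6 pixels from where it began. I took that as noise, because the picture of the rest itself hardly changed.
- **Plaque:** Its middle measured about 46 mm down-slope of the hole, which fits standing on the ledge. The two cameras' sight lines missed each other by 21 mm there, so that position is only rough. The scene picture hardly changed between hovering with the rod and the last check.
- **Force:** One reading of about 43 N sideways appeared at the wrist as the rod slid under the plaque, and was gone at the next reading. I took it as the arm stopping short and could not rule out a brief touch.

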